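# Load the tile carrier under the stage clip

## Task

Load the test-tile carrier into the inspection stage: with one fingertip press the clip's long thumb plate down and keep it down while the other fingertip pushes the carrier along the stage, beneath the raised clip foot, fully home against the end stop. Then let go of the thumb plate so that the clip foot clamps the carrier. Only press and push: do not lift or tip the carrier, and leave the other things on the counter where they are.

Things in the scene. Friction and masses are not known exactly. Their poses are not given: they have to be found in the camera images.
- stage: Fixed inspection stage: dark base plate with a raised steel track. Origin on the counter, straight below the centre of the fully home carrier. Own axes: +y = push direction along the track, -x = thumb plate's side, z up. Base plate x -90..+42, y -157..+48 mm, 8 mm high; track x -34..+40, same y, top at z 16 mm
- end_stop (a point): Middle of the end stop's face, at stage y +30, z 21 mm: a dark bar across the track, top at z 26. Two guide rails lead to it, tops at z 21: inner faces at stage x +-24 from y -10 to +30, flaring out to x +-33 at y -46. The carrier is fully home when its end meets this face
- clip_hinge (a point): A point on the clip's hinge line, at stage x -30, y -60, z 30 mm. The hinge rod runs along the stage's y from -154 to +32; its three posts reach z 36
- clip (a joint): Angle of the spring clip on its hinge. 0 = at rest, foot down; 0.34 rad = thumb plate pressed fully down, foot raised. A spring returns it; pressing the plate's middle takes about 5 N at first, 9 N fully down. The carrier (top at z 28 mm) passes beneath the foot from about 0.22 rad on; with the foot resting on the carrier it reads about 0.2
- thumb_plate (a point): Centre of the top of the clip's thumb plate: ribbed aluminium, 36 mm wide, 125 mm long (stage y -145..-20). At rest it slopes up outwards by 0.34 rad, its middle 30 mm high at stage x -64; fully pressed it is level, top at z 19 mm, x -80..-44. It may be pressed anywhere along its length, and a fingertip can slide along it
- clip_foot (a point): Middle of the underside of the clip's dark foot, which reaches over the track from the thumb plate's side: 8 mm (stage x) by 18 mm (stage y +2..+20). At rest 21 mm above the counter, 5 mm above the track, it blocks the carrier; with the clip fully pressed about 34 mm. The arm above it reaches z 36 at rest, about 52 raised
- carrier_mid (a point): Centre (half-way up) of the tile carrier on the track: loose flat aluminium block, 44 mm (own x) by 60 mm (own y) by 12 mm high, about 90 g, white tile in its top. It starts short of the clip, 55 to 80 mm before home and slightly askew. Fully home this point is at stage x 0, y 0, z 22 mm, its axes along the stage's
- spare_mid (a point): Centre of a spare tile carrier of the same shape, lying on the counter beside the stage; leave it
- jar: Small closed amber jar, 44 mm across, 55 mm high, beside the stage; origin at its underside; leave it
- spatula: Small grey-handled hand tool, 150 mm long, lying on the counter; leave it
- bottle: Closed white bottle, 60 mm across, 150 mm high; origin at its underside; leave it
- beaker: Open steel cup, 72 mm across, 85 mm high; origin at its underside; leave it
- plaster: Round stepped plaster piece, 68 mm across, 36 mm high; origin at its underside; leave it
- collar: Steel casting ring, 60 mm across, 45 mm high; origin at its underside; leave it
Mind the look-alikes: they are no part of the job. What is shaped like the stage but blue is not meant.

How it is judged:
By the outcome, as a careful person would: the job done as asked, in the order asked, and still so for the second after the job is handed in, with the robot touching nothing.
It also fails if it takes over 45 s, if anything falls off the work surface, if the arm or the gripper's body presses on something with over 40 N, if the wrist force passes 120 N, or if a joint passes its speed limit or range.

## Robot

A 7-joint arm with a two-finger parallel gripper is mounted at the origin on the work surface. World frame = base frame: x ahead of the robot, y to its left, z up, the work surface at z = 0. Lengths are in m, angles in rad, forces in N, time in s.
With the tool pointing down it reaches from about 0.35 to 0.9 m from the base axis. Payload 8.1 kg.
Tool frame: the origin (TCP) lies on the centre line of the jaws, within the pads' length; the fingertips stand 14 mm ahead of it and the grasp point (between the pads) lies 5 mm behind it; z points along the fingers, y is the direction in which the jaws open and shut (so a half turn about z gives the same grasp; the last joint's range is limited). The gripper opens to 92 mm and grips with 3 to 60 N. Pads are 19 mm wide; open, the fingers measure 130 mm over their backs; the gripper's body (75 mm by 190 mm) begins 47 mm behind the grasp point.
Start: joints at [-1.313, 0.434, 0.025, 1.573, -0.012, 1.134, -0.075], TCP at [0.221, 0.585, 0.21] pointing down, gripper open.
Joint ranges: [-2.62, 2.62], [-0.44, 2.09], [-1.27, 1.32], [0.08, 2.57], [-1.32, 4.46], [0.12, 2], [-2.74, 2.74]. Speed limits (rad/s): [2.22, 2.22, 3.01, 3.01, 3.14, 3.14, 3.14].

## Interface

Orientations are given as a rotation vector (axis times angle).
In Python, from cell import arm, optics gives the robot as it stands.
- The arm moves only by the shell command python3 -m creep 'ROWS' [FORCE]. ROWS is JSON, a list of rows, each an object with "translation": the shift along the tool's x, y, z in m, a list of three; "rot": the turn, a rotation vector about the tool's x, y, z in degrees, a list of three; "jaw": the finger opening in m, from 0 to 0.0918. In form: [{"translation": [x, y, z], "rot": [wx, wy, wz], "jaw": jaw}, ...]. A call has 1 to 12 rows; each row shifts and turns the commanded pose from where the row before left it, along the tool's axes as they then stand; what a row does not reach is not made up. A row lasts 1/12 s, in which the tool goes at most 41.7 mm and 7.16 degrees, less where a joint would pass 70% of its speed; a pose out of reach is approached as far as the arm can. A call is refused whole if a number of a shift passes 0.0417 or a number of a turn 7.16, either way. A call with a gripper value outside its range is refused whole. The fingers move at their own pace and stop on an object; FORCE is the grip in N (left out, the last holds). Time passes only in rows, so rows that do not move let the fingers close. It gives the time, the measured TCP pose, the force and the opening at its end, in the units of the state.
- arm.observe(): the state, without advancing time (a new reading comes with each control period).
- optics.get_image(name): name is "side" or "top" or "wrist"; returns the picture (480x640x3 uint8, red, green, blue); there is no depth.
- optics.camera_info(name): a dict with "fx", "fy", "cx", "cy" (pixels), "R" (3x3) and "t" (3): a world point X has camera coordinates R X + t. Camera axes: x right, y down, z forward; pixel columns grow to the right and rows downward; lengths in m; the calibration is good to about 2 mm. A picture is of the moment at which its call begins: read the wrist's pose just before it. camera_info takes no time and is no camera call; for the wrist camera it gives the pose at the moment of the call.
- arm.sign_off(): hands the job in, once; it reports no verdict.
Trained networks look in the newest picture that a camera, given by its name, has taken for a name from the list of things; names that differ only in an ending like _2 or _b are one class to them, and where a whole thing is asked for, a point or a joint stands for the part that bears it (a point fixed in the world has none). Each returns a list of dicts, best first, with "score" (0 to 1); they miss things now and then, are a little off and sometimes report something else, mostly with a low value. They report only what shows in the picture. A call takes as long as a camera call. They do not tell look-alikes from the thing itself.
- optics.boxes_of(camera, thing): "location" ([column, row] in pixels, amid what is visible of it).
- optics.pinpoint(camera, thing): "location" ([column, row] in pixels: a listed point, or the origin of a listed thing).
The state is a dict: "clock": time; "joints": joint angles; "dq": joint speeds; "joint_efforts": joint torques, N m; "position": TCP position; "ee_rot": TCP orientation; "force": force on the tool from outside, world axes, zero at the start; "ft_torque": the same for the moment, N m; "width": opening from 0.0 (shut) to 1.0 (fully open).
Only numpy, scipy, OpenCV 4.12 (cv2) and the standard library are available. Lean on these libraries where they do the work, as an engineer would, in place of code of your own. Each camera call takes 0.05 s, during which the arm holds its last target.

## Working session

There is one attempt and no reset: what is moved stays moved. The work goes in short steps, Python scripts to look and compute and a shell command to move; the robot and the scene stay as the last step left them, time stands still between calls to the robot, and variables do not carry over. Pictures are saved under pics/ and viewed, and the job is handed in when it is done.

```bash
mkdir -p pics; ls; python3 - <<'E'
from cell import arm, optics
import cv2
print(arm.observe())
for n in ["side","top","wrist"]:
    im=optics.get_image(n); cv2.imwrite(f"pics/{n}0.png",im[:,:,::-1]); c=optics.camera_info(n); print(n,c)
E
```

```text
pics
{'clock': 0.0, 'joints': array([-1.31259856,  0.43523238,  0.02498921,  1.57411257, -0.01162682,
        1.13402068, -0.07508693]), 'dq': array([ 8.58576509e-04,  5.65162333e-04, -9.10249557e-04, -6.16926678e-05,
       -1.39790071e-03,  3.99031518e-04,  1.20829537e-03]), 'joint_efforts': array([-1.97175827e-04, -6.67846155e+01,  9.84574556e-01, -3.14482570e+01,
       -6.07620575e-02,  4.26762085e-02,  2.03870422e-04]), 'position': array([0.22049877, 0.5842163 , 0.20913337]), 'ee_rot': array([-5.63769575e-01, -3.09042641e+00,  2.54358488e-03]), 'force': array([-0.18551139,  0.04860954,  0.47223432]), 'ft_torque': array([-0.0121223 , -0.00682308,  0.01934435]), 'width': 1.0029140574005198}
side {'fx': 471.16640306815833, 'fy': 471.16640306815833, 'cx': 321.3770777250383, 'cy': 245.24777010392822, 'R': array([[ 0.89984654, -0.43600159, -0.01337236],
       [-0.24382013, -0.47731796, -0.84422705],
       [ 0.36170147,  0.76293524, -0.53581888]]), 't': array([-0.44453887,  0.20592072,  0.96314273])}
top {'fx': 588.9034334686161, 'fy': 588.9034334686161, 'cx': 322.1095247153383, 'cy': 238.9834746208674, 'R': array([[-0.02756981, -0.99956386,  0.0105825 ],
       [-0.99373487,  0.02625891, -0.10863459],
       [ 0.10830933, -0.01351124, -0.99402542]]), 't': array([0.01994807, 0.54313705, 1.48476509])}
wrist {'fx': 379.94922818242804, 'fy': 379.94922818242804, 'cx': 326.5669359410801, 'cy': 236.5953205497032, 'R': array([[ 0.35272396,  0.93572617, -0.00153031],
       [ 0.89385696, -0.33645663,  0.29633878],
       [ 0.27677707, -0.10589366, -0.95508167]]), 't': array([-0.62377596, -0.03885422,  0.39184957])}
```

View pics/top0.png

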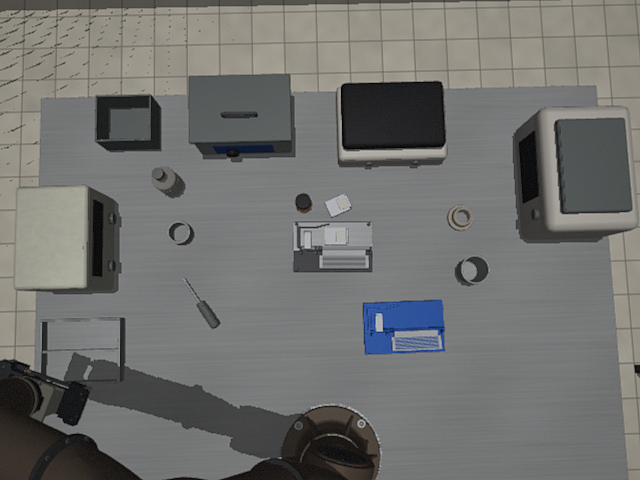

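View pics/side0.png

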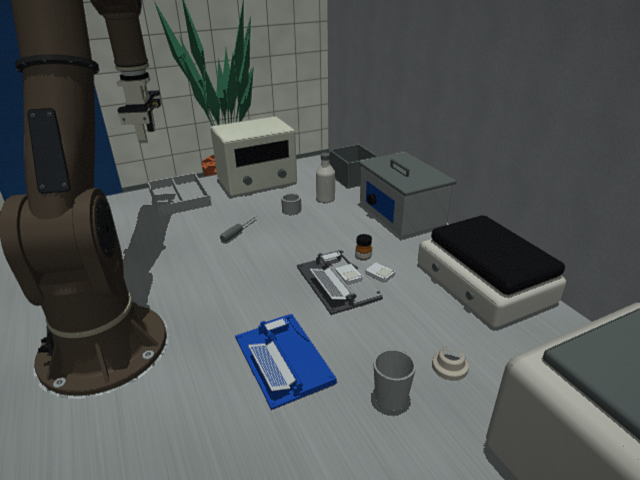

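```bash
python3 - <<'E'
from cell import arm, optics
for n in ["top","side"]:
    optics.get_image(n)
    for th in ["stage","end_stop","clip_hinge","thumb_plate","clip_foot","carrier_mid"]:
        print(n,th,[(round(d["score"],2),[round(float(v),1) for v in d["location"]]) for d in optics.pinpoint(n,th)])
E
```

```text
top stage [(0.82, [310.5, 239.4]), (0.65, [374.5, 317.7]), (0.5, [199.4, 302.5])]
top end_stop [(0.87, [370.1, 316.8]), (0.81, [299.0, 237.3]), (0.39, [170.7, 183.1])]
top clip_hinge [(0.96, [334.7, 251.4]), (0.9, [408.7, 326.9])]
top thumb_plate [(0.95, [345.3, 260.9]), (0.93, [417.1, 342.8])]
top clip_foot [(0.95, [306.2, 232.9])]
top carrier_mid [(0.9, [336.8, 237.7])]
side stage [(0.87, [334.8, 267.0]), (0.68, [280.5, 337.9])]
side end_stop [(0.91, [330.1, 255.2]), (0.78, [274.3, 322.4])]
side clip_hinge [(0.68, [335.0, 272.3]), (0.66, [282.9, 354.6]), (0.18, [327.5, 199.1])]
side thumb_plate [(0.79, [328.1, 285.6]), (0.7, [240.2, 230.3]), (0.23, [333.7, 271.6])]
side clip_foot [(0.66, [338.6, 257.9]), (0.64, [287.0, 323.3])]
side carrier_mid [(0.84, [347.5, 275.1])]
```

```bash
cat > h.py <<'E'
from cell import arm, optics
import numpy as np, cv2
from scipy.optimize import least_squares
from scipy.spatial.transform import Rotation as R
def proj(c,X):
    p=c["R"]@np.asarray(X)+c["t"]; return np.array([c["fx"]*p[0]/p[2]+c["cx"],c["fy"]*p[1]/p[2]+c["cy"]])
def ray(c,uv,z):
    d=c["R"].T@np.array([(uv[0]-c["cx"])/c["fx"],(uv[1]-c["cy"])/c["fy"],1]); o=-c["R"].T@c["t"]
    return o+d*(z-o[2])/d[2]
P={"stage":(0,0,0),"end_stop":(0,.030,.021),"clip_hinge":(-.03,-.06,.03),"thumb_plate":(-.064,-.0825,.030),"clip_foot":(-0.0,.011,.021)}
def s2w(s,p):
    c,n=np.cos(s[2]),np.sin(s[2]); return np.array([s[0]+c*p[0]-n*p[1],s[1]+n*p[0]+c*p[1],p[2]])
E
python3 - <<'E'
from h import *
obs={"top":{"stage":(310.5,239.4),"end_stop":(299,237.3),"clip_hinge":(334.7,251.4),"thumb_plate":(345.3,260.9)},
"side":{"stage":(334.8,267),"end_stop":(330.1,255.2),"clip_hinge":(335,272.3),"thumb_plate":(328.1,285.6)}}
ci={n:optics.camera_info(n) for n in obs}
for use in (["top"],["side"],["top","side"]):
    f=lambda s:np.concatenate([proj(ci[n],s2w(s,P[k]))-uv for n in use for k,uv in obs[n].items()])
    r=least_squares(f,[.5,0,0],loss="soft_l1"); print(use,r.x,np.round(r.fun,1))
print("carrier",ray(ci["top"],(336.8,237.7),.022),ray(ci["side"],(347.5,275.1),.022))
s=arm.observe(); print(R.from_rotvec(s["ee_rot"]).as_matrix().round(3))
w=optics.camera_info("wrist"); print("wristcam pos",-w["R"].T@w["t"])
im=cv2.imread("pics/top0.png")[205:290,270:400]; cv2.imwrite("pics/topc.png",cv2.resize(im,None,fx=6,fy=6,interpolation=cv2.INTER_CUBIC))
E
```

```text
['top'] [0.54714561 0.034005   0.01386556] [ 0.5 -0.3  0.3  1.4  0.  -2.9 -1.2  0.5]
['side'] [0.54843512 0.03323273 0.0186135 ] [ 0.3  0.6 -0.6 -0.3  1.   1.3 -0.5 -2.9]
['top', 'side'] [0.54799078 0.03366072 0.0155945 ] [ 0.6 -0.6  0.5  1.1  0.2 -3.3 -1.1  0.1  0.   0.6 -0.8 -0.4  0.6  1.2
 -0.9 -3. ]
carrier [ 0.54662655 -0.03288447  0.022     ] [ 0.54628353 -0.03546482  0.022     ]
[[-0.936  0.353  0.   ]
 [ 0.353  0.936  0.   ]
 [-0.     0.    -1.   ]]
wristcam pos [0.1463597  0.61229226 0.38543762]
```

View pics/topc.png

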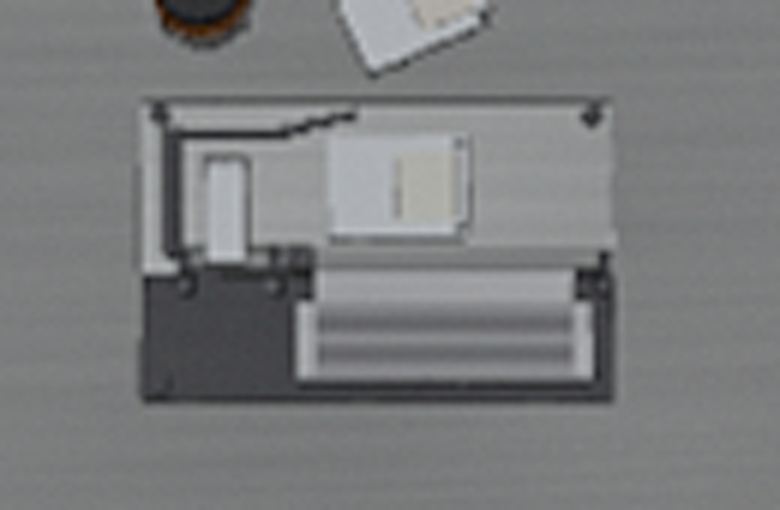

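```bash
python3 - <<'E'
from h import *
from scipy.linalg import logm
s=arm.observe()
T0=np.eye(4);T0[:3,:3]=R.from_rotvec(s["ee_rot"]).as_matrix();T0[:3,3]=s["position"]
a=0.0156
T1=np.eye(4);T1[:3,:3]=np.array([[-np.sin(a),np.cos(a),0],[np.cos(a),np.sin(a),0],[0,0,-1]]);T1[:3,3]=[.516,-.027,.21]
rel=np.linalg.inv(T0)@T1
n=20
def fin(x):
    T=np.eye(4)
    D=np.eye(4);D[:3,3]=x;D[:3,:3]=R.from_rotvec(R.from_matrix(rel[:3,:3]).as_rotvec()/n).as_matrix()
    for _ in range(n):T=T@D
    return T[:3,3]-rel[:3,3]
x=least_squares(fin,[0,0,0]).x;print(x,np.degrees(R.from_matrix(rel[:3,:3]).as_rotvec())/n, rel[:3,3])
E
```

```text
[-3.53975831e-02 -6.91309942e-03 -2.58588005e-06] [ 2.16221591e-04 -1.11792838e-04  3.42140696e+00] [-4.92317129e-01 -4.68075084e-01 -7.61214747e-05]
```

```bash
python3 -m creep '[{"translation":[-0.0354,-0.0069,0],"rot":[0,0,3.42],"jaw":0.045},{"translation":[-0.0354,-0.0069,0],"rot":[0,0,3.42],"jaw":0.045},{"translation":[-0.0354,-0.0069,0],"rot":[0,0,3.42],"jaw":0.045},{"translation":[-0.0354,-0.0069,0],"rot":[0,0,3.42],"jaw":0.045},{"translation":[-0.0354,-0.0069,0],"rot":[0,0,3.42],"jaw":0.045},{"translation":[-0.0354,-0.0069,0],"rot":[0,0,3.42],"jaw":0.045},{"translation":[-0.0354,-0.0069,0],"rot":[0,0,3.42],"jaw":0.045},{"translation":[-0.0354,-0.0069,0],"rot":[0,0,3.42],"jaw":0.045},{"translation":[-0.0354,-0.0069,0],"rot":[0,0,3.42],"jaw":0.045},{"translation":[-0.0354,-0.0069,0],"rot":[0,0,3.42],"jaw":0.045}]'
python3 -m creep '[{"translation":[-0.0354,-0.0069,0],"rot":[0,0,3.42],"jaw":0.045},{"translation":[-0.0354,-0.0069,0],"rot":[0,0,3.42],"jaw":0.045},{"translation":[-0.0354,-0.0069,0],"rot":[0,0,3.42],"jaw":0.045},{"translation":[-0.0354,-0.0069,0],"rot":[0,0,3.42],"jaw":0.045},{"translation":[-0.0354,-0.0069,0],"rot":[0,0,3.42],"jaw":0.045},{"translation":[-0.0354,-0.0069,0],"rot":[0,0,3.42],"jaw":0.045},{"translation":[-0.0354,-0.0069,0],"rot":[0,0,3.42],"jaw":0.045},{"translation":[-0.0354,-0.0069,0],"rot":[0,0,3.42],"jaw":0.045},{"translation":[-0.0354,-0.0069,0],"rot":[0,0,3.42],"jaw":0.045},{"translation":[-0.0354,-0.0069,0],"rot":[0,0,3.42],"jaw":0.045},{"translation":[0,0,0],"rot":[0,0,0],"jaw":0.045},{"translation":[0,0,0],"rot":[0,0,0],"jaw":0.045}]'
python3 - <<'E'
from h import *
s=arm.observe();print(s["position"],R.from_rotvec(s["ee_rot"]).as_matrix().round(4),s["joints"],s["width"],s["force"])
w=optics.camera_info("wrist");im=optics.get_image("wrist");cv2.imwrite("pics/w1.png",im[:,:,::-1])
np.savez("w1.npz",**w)
for th in ["stage","end_stop","clip_hinge","thumb_plate","clip_foot","carrier_mid"]:
    print(th,[(round(d["score"],2),[round(float(v),1) for v in d["location"]]) for d in optics.pinpoint("wrist",th)])
E
```

```text
clock: 1.68
position: [0.4637, 0.323, 0.2101]
ee_rot: [1.452, 2.786, 0.001]
force: [0.7, 1.1, 0.8]
width: 0.487
clock: 2.68
position: [0.5162, -0.0292, 0.2103]
ee_rot: [2.208, 2.234, 0.0]
force: [0.0, 0.8, -0.4]
width: 0.491
[ 0.51615062 -0.02924018  0.21028571] [[-1.150e-02  9.999e-01  6.000e-04]
 [ 9.999e-01  1.150e-02 -2.000e-04]
 [-2.000e-04  6.000e-04 -1.000e+00]] [-0.4514567   0.2690064   0.51088107  1.86460343 -0.15060938  1.04530742
  0.1313253 ] 0.4913305668899465 [ 0.03571226  0.83468592 -0.39242597]
stage [(0.72, [163.3, 297.4]), (0.61, [364.0, 134.8]), (0.2, [367.8, 107.4])]
end_stop [(0.73, [152.5, 281.1]), (0.71, [368.8, 106.5]), (0.27, [460.0, 118.6])]
clip_hinge [(0.95, [332.0, 205.4])]
thumb_plate [(0.67, [296.8, 225.2])]
clip_foot [(0.89, [165.2, 294.5]), (0.74, [379.4, 127.6])]
carrier_mid [(0.64, [366.2, 204.8])]
```

View pics/w1.png

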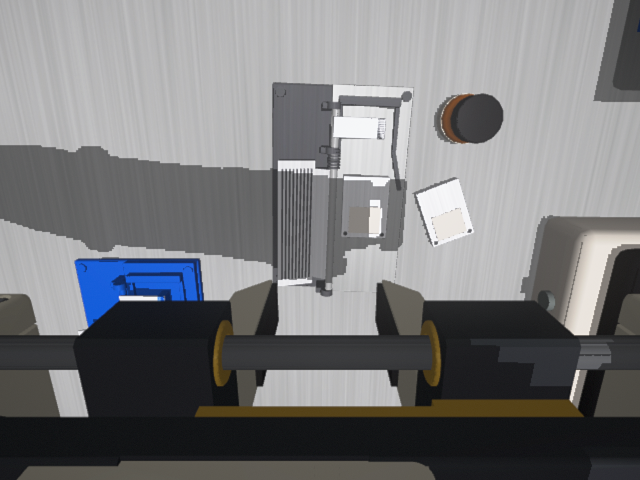

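```bash
python3 - <<'E'
from h import *
w=dict(np.load("w1.npz"))
obs=[((-.09,.048,.008),(272.5,83)),((.042,.048,.008),(413,88)),((0,.03,.021),(368.8,106.5)),((-.03,-.06,.03),(332,205.4)),((0,0,0),(364,134.8)),((-.0,.011,.021),(379.4,127.6)),((-.064,-.0825,.03),(296.8,225.2))]
f=lambda s:np.concatenate([proj(w,s2w(s,p))-uv for p,uv in obs])
r=least_squares(f,[.5,0,0],loss="soft_l1"); print(r.x,np.round(r.fun,1))
print("carrier pinpoint",ray(w,(366.2,204.8),.022))
# carrier top corners
im=cv2.imread("pics/w1.png")[70:305,255:430]; cv2.imwrite("pics/w1c.png",cv2.resize(im,None,fx=2.55*1,fy=2.55,interpolation=cv2.INTER_CUBIC)) 
im=cv2.imread("pics/w1.png")[165:250,310:430]; cv2.imwrite("pics/w1d.png",cv2.resize(im,None,fx=6,fy=6,interpolation=cv2.INTER_CUBIC)) 
E
```

```text
[ 0.5540974   0.03158819 -0.02152792] [ -0.9  -0.4   1.   -0.3   0.2  -0.3   0.4  -1.1   0.7   4.2 -11.7   0.3
  -0.2   0.7]
carrier pinpoint [ 0.55596822 -0.02962518  0.022     ]
```

View pics/w1c.png

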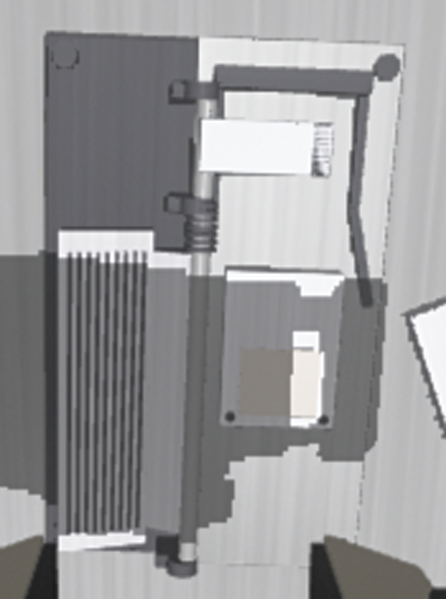

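View pics/w1d.png

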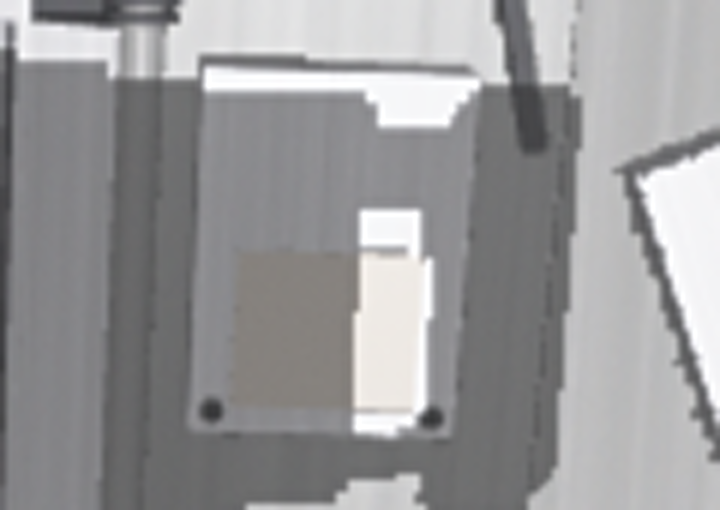

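```bash
python3 - <<'E'
from h import *
C=lambda u,v:(u/6+270-.4,v/6+205-.4)
W=lambda u,v:(u/2.55+255-.3,v/2.55+70-.3)
w=dict(np.load("w1.npz"));t=optics.camera_info("top")
ob={"top":[((-.09,.048,.008),C(143,403)),((-.09,-.157,.008),C(612,403)),((.042,-.157,.008),C(614,98)),((.042,.048,.008),C(143,98)),((-.03,-.06,.03),(334.7,251.4)),((-.03,-.154,.03),C(602,258)),],
"wrist":[((-.09,.048,.008),W(45,33)),((.042,.048,.008),W(405,46)),((.042,-.157,.008),W(362,566)),((0,.03,.021),(368.8,106.5)),((-.03,-.06,.03),(332,205.4)),((-.03,.032,.03),W(208,68)),((-.03,-.154,.03),W(186,560))]}
cam={"top":t,"wrist":w}
for use in (["top"],["wrist"],["top","wrist"]):
    f=lambda s:np.concatenate([proj(cam[n],s2w(s,p))-uv for n in use for p,uv in ob[n]])
    r=least_squares(f,[.5,0,0],loss="soft_l1"); print(use,r.x,np.round(r.fun,1))
D=lambda u,v:(u/6+310-.4,v/6+165-.4)
cor=[ray(w,D(*p),.028) for p in [(202,62),(478,74),(450,438),(190,432)]]
for c in cor: print(c.round(4))
c=np.array(cor);print(c.mean(0), np.degrees(np.arctan2(*( (c[0]+c[1]-c[2]-c[3])[[0,1]]))),np.linalg.norm(c[0]-c[1]),np.linalg.norm(c[1]-c[2]))
cor=[ray(t,C(*p),.028) for p in [(330,135),(470,135),(465,237),(330,237)]]
print(np.array(cor).round(4),np.mean(cor,0))
E
```

```text
['top'] [ 0.5511603   0.03260848 -0.02746763] [-0.6 -0.   0.3 -0.  -0.5  0.4 -0.3  0.3  0.1 -3.5  1.4  0.3]
['wrist'] [ 0.55397138  0.03157574 -0.02420615] [-0.7 -0.3  0.4  0.2 -2.3 -2.1  0.2 -0.3  0.1 -1.2  0.1  5.8  0.8  4.5]
['top', 'wrist'] [ 0.55372406  0.03171407 -0.02742301] [-0.2 -1.   0.6 -1.  -0.2 -0.6  0.  -0.7  0.4 -4.5  1.7 -0.7 -0.8 -0.8
  0.3  0.2 -3.  -2.1  0.  -0.5 -0.3 -1.4 -0.1  5.5  0.1  4.3]
[0.5326 0.     0.028 ]
[ 0.5759 -0.0013  0.028 ]
[ 0.5749 -0.0611  0.028 ]
[ 0.5321 -0.0606  0.028 ]
[ 0.55384267 -0.03074558  0.028     ] 0.6833778396085768 0.04331899347501936 0.05978878382071635
[[ 0.5743 -0.002   0.028 ]
 [ 0.5727 -0.0622  0.028 ]
 [ 0.5287 -0.0586  0.028 ]
 [ 0.5302 -0.0008  0.028 ]] [ 0.55148952 -0.03091424  0.028     ]
```

```bash
python3 -m creep '[{"translation":[-0.0255,0.0008,0],"rot":[0,0,1.1],"jaw":0.05},{"translation":[-0.0255,0.0008,0],"rot":[0,0,1.1],"jaw":0.05},{"translation":[0,0,0.035],"rot":[0,0,0],"jaw":0.05},{"translation":[0,0,0.035],"rot":[0,0,0],"jaw":0.05},{"translation":[0,0,0.035],"rot":[0,0,0],"jaw":0.05},{"translation":[0,0,0.025],"rot":[0,0,0],"jaw":0.05},{"translation":[0,0,0.015],"rot":[0,0,0],"jaw":0.05},{"translation":[0,0,0.005],"rot":[0,0,0],"jaw":0.05},{"translation":[0,0,0],"rot":[0,0,0],"jaw":0.05},{"translation":[0,0,0],"rot":[0,0,0],"jaw":0.05}]'
python3 - <<'E'
from h import *
s=arm.observe();print(s["position"],R.from_rotvec(s["ee_rot"]).as_matrix().round(4),s["width"],s["force"])
for n in ["wrist","side"]:
    im=optics.get_image(n);cv2.imwrite(f"pics/{n}2.png",im[:,:,::-1])
im=cv2.imread("pics/side2.png")[190:340,250:430]; cv2.imwrite("pics/side2c.png",cv2.resize(im,None,fx=4,fy=4,interpolation=cv2.INTER_CUBIC)) 
E
```

```text
clock: 3.87
position: [0.5189, -0.0777, 0.0606]
ee_rot: [2.245, 2.197, 0.001]
force: [1.6, 0.3, -0.6]
width: 0.544
[ 0.51889105 -0.07768133  0.06055723] [[ 2.180e-02  9.998e-01  7.000e-04]
 [ 9.998e-01 -2.180e-02 -0.000e+00]
 [-0.000e+00  7.000e-04 -1.000e+00]] 0.5437865954067201 [ 1.61751223  0.29199631 -0.56690969]
```

View pics/wrist2.png

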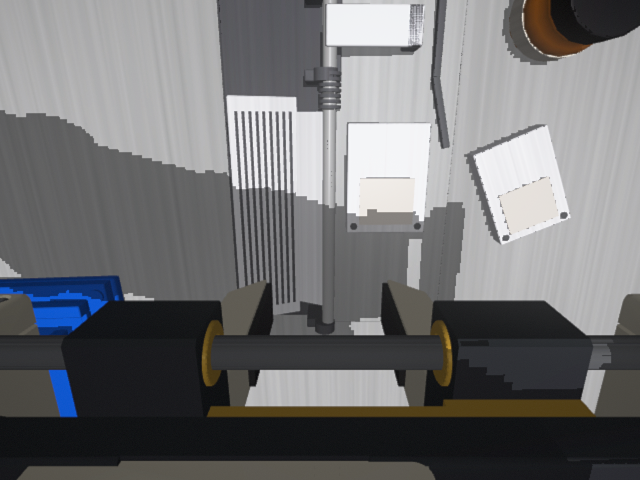

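View pics/side2c.png

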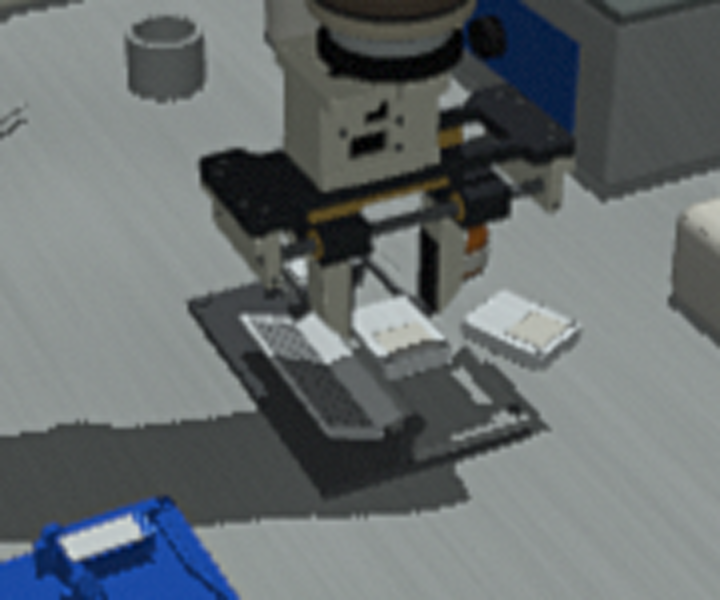

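```bash
python3 - <<'E'
from h import *
s=arm.observe();T=R.from_rotvec(s["ee_rot"]).as_matrix()
for n in ["wrist","side"]:
  w=optics.camera_info(n)
  im=cv2.imread(f"pics/{n}2.png")
  for x in(-.0095,.0095):
    for y in (-.044,-.025,.025,.044):
      for z in (.014,):
        p=proj(w,s["position"]+T@np.array([x,y,z]));print(n,x,y,z,p.round(0)); cv2.circle(im,(int(p[0]),int(p[1])),2,(0,0,255),-1)
  st=(.5525,.032,-.0265)
  for p in [(-.08,-.145,.036),(-.08,-.02,.036),(-.046,-.145,.024),(-.046,-.02,.024),(0,.03,.026),(-.024,.03,.026),(.024,-.01,.021),(.033,-.046,.021)]:
    q=proj(w,s2w(st,p)); cv2.circle(im,(int(q[0]),int(q[1])),2,(0,200,0),-1)
  if n=="side": im=cv2.resize(im[190:340,250:430],None,fx=4,fy=4)
  cv2.imwrite(f"pics/{n}2m.png",im)
E
```

```text
wrist -0.0095 -0.044 0.014 [244. 289.]
wrist -0.0095 -0.025 0.014 [279. 289.]
wrist -0.0095 0.025 0.014 [371. 289.]
wrist -0.0095 0.044 0.014 [406. 289.]
wrist 0.0095 -0.044 0.014 [242. 257.]
wrist 0.0095 -0.025 0.014 [278. 257.]
wrist 0.0095 0.025 0.014 [372. 257.]
wrist 0.0095 0.044 0.014 [408. 257.]
side -0.0095 -0.044 0.014 [330. 287.]
side -0.0095 -0.025 0.014 [338. 284.]
side -0.0095 0.025 0.014 [358. 278.]
side -0.0095 0.044 0.014 [365. 276.]
side 0.0095 -0.044 0.014 [327. 282.]
side 0.0095 -0.025 0.014 [334. 280.]
side 0.0095 0.025 0.014 [354. 274.]
side 0.0095 0.044 0.014 [361. 272.]
```

View pics/wrist2m.png

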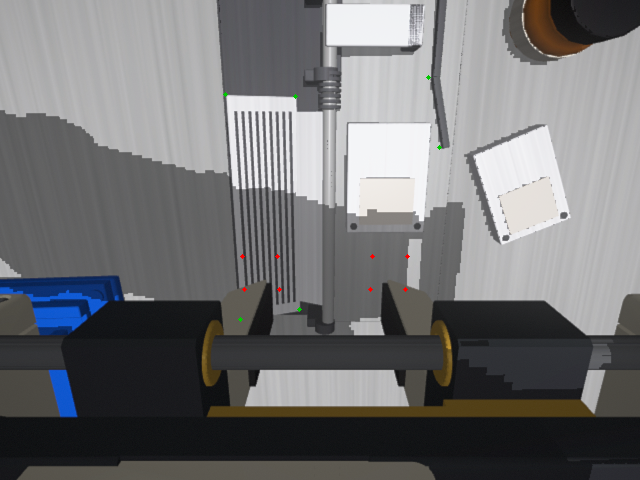

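View pics/side2m.png

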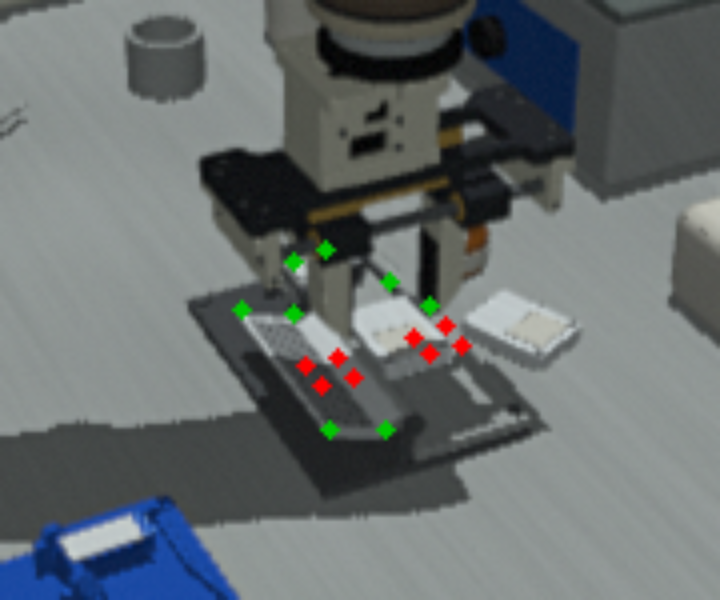

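```bash
python3 - <<'E'
from h import *
im=cv2.imread("pics/side2.png")[235:305,300:390]; a=cv2.resize(im,None,fx=8,fy=8,interpolation=cv2.INTER_NEAREST)
cv2.imwrite("pics/s2z.png",a)
im=cv2.imread("pics/wrist2.png")[240:400,200:460]; cv2.imwrite("pics/w2z.png",cv2.resize(im,None,fx=3,fy=3,interpolation=cv2.INTER_NEAREST))
E
```

```text
(no output)
```

View pics/s2z.png

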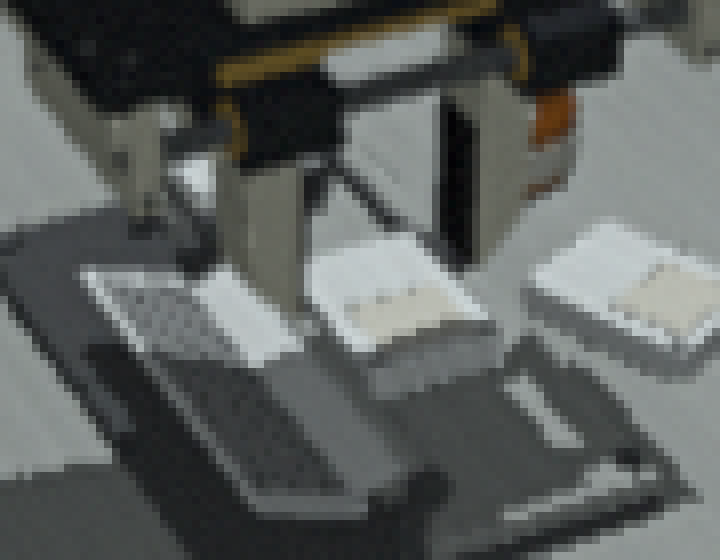

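View pics/w2z.png

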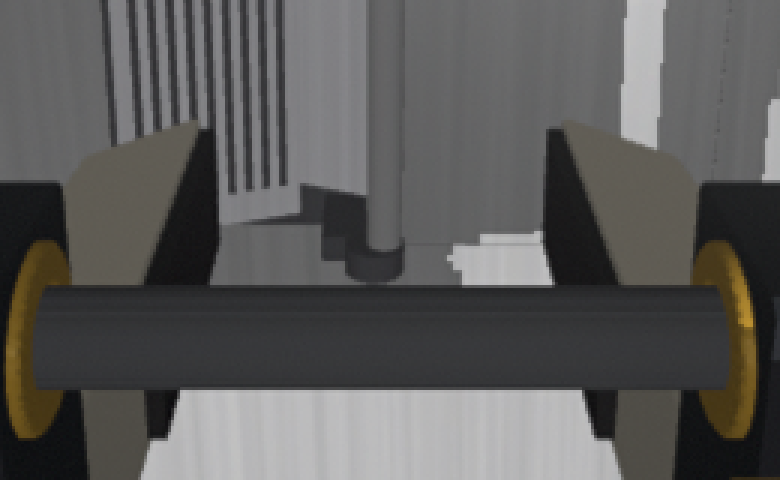

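```bash
python3 -m creep '[{"translation":[-0.002,0.001,0.004],"rot":[0,0,0.25],"jaw":0.058},{"translation":[0,0,0.004],"rot":[0,0,0],"jaw":0.058},{"translation":[0,0,0.004],"rot":[0,0,0],"jaw":0.058},{"translation":[0,0,0],"rot":[0,0,0],"jaw":0.058},{"translation":[0,0,0],"rot":[0,0,0],"jaw":0.058}]'
python3 -m creep '[{"translation":[0,0,0.003],"rot":[0,0,0],"jaw":0.058},{"translation":[0,0,0.003],"rot":[0,0,0],"jaw":0.058},{"translation":[0,0,0],"rot":[0,0,0],"jaw":0.058}]'
python3 - <<'E'
from h import *
s=arm.observe();print(s["position"],s["force"])
for n in ["wrist","side"]:
    im=optics.get_image(n);cv2.imwrite(f"pics/{n}3.png",im[:,:,::-1])
a=cv2.imread("pics/side3.png")[235:305,300:390]; a=cv2.resize(a,None,fx=4,fy=4,interpolation=cv2.INTER_CUBIC)
b=cv2.imread("pics/wrist3.png")[60:400,180:520]
b=cv2.resize(b,(410,410)); a2=np.zeros((410,360,3),np.uint8);a2[:280]=a
cv2.imwrite("pics/c3.png",np.hstack([a2,b]))
E
```

```text
clock: 4.38
position: [0.519, -0.0798, 0.0477]
ee_rot: [-2.251, -2.191, 0.001]
force: [-0.0, -0.4, 0.6]
width: 0.634
clock: 4.63
position: [0.5189, -0.0798, 0.0414]
ee_rot: [-2.25, -2.191, 0.001]
force: [-0.8, -0.2, 0.2]
width: 0.632
[ 0.51893514 -0.07975394  0.04136499] [-0.77339009 -0.19675619  0.22217504]
```

View pics/c3.png

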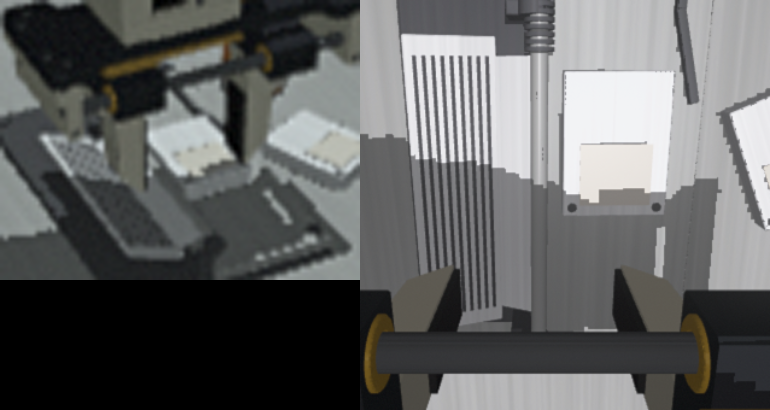

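```bash
for i in 1; do python3 -m creep '[{"translation":[0,0,0.002],"rot":[0,0,0],"jaw":0.058},{"translation":[0,0,0.002],"rot":[0,0,0],"jaw":0.058},{"translation":[0,0,0],"rot":[0,0,0],"jaw":0.058}]'; done
python3 -m creep '[{"translation":[0,0,0.002],"rot":[0,0,0],"jaw":0.058},{"translation":[0,0,0.002],"rot":[0,0,0],"jaw":0.058},{"translation":[0,0,0],"rot":[0,0,0],"jaw":0.058}]'
python3 - <<'E'
from h import *
s=arm.observe();print(s["position"],s["force"])
for n in ["wrist","side"]:
    im=optics.get_image(n);cv2.imwrite(f"pics/{n}4.png",im[:,:,::-1])
a=cv2.imread("pics/side4.png")[235:305,300:390]; a=cv2.resize(a,None,fx=4,fy=4,interpolation=cv2.INTER_CUBIC)
b=cv2.imread("pics/wrist4.png")[60:400,180:520]
b=cv2.resize(b,(410,410)); a2=np.zeros((410,360,3),np.uint8);a2[:280]=a
cv2.imwrite("pics/c4.png",np.hstack([a2,b]))
E
```

```text
clock: 4.98
position: [0.5191, -0.0798, 0.0376]
ee_rot: [-2.251, -2.191, 0.0]
force: [-0.7, -0.1, -0.1]
width: 0.631
clock: 5.23
position: [0.519, -0.0798, 0.0335]
ee_rot: [-2.25, -2.192, 0.001]
force: [0.1, 1.2, 1.1]
width: 0.629
[ 0.51903996 -0.07978345  0.03354694] [0.1168391  1.1925895  1.08684835]
```

View pics/c4.png

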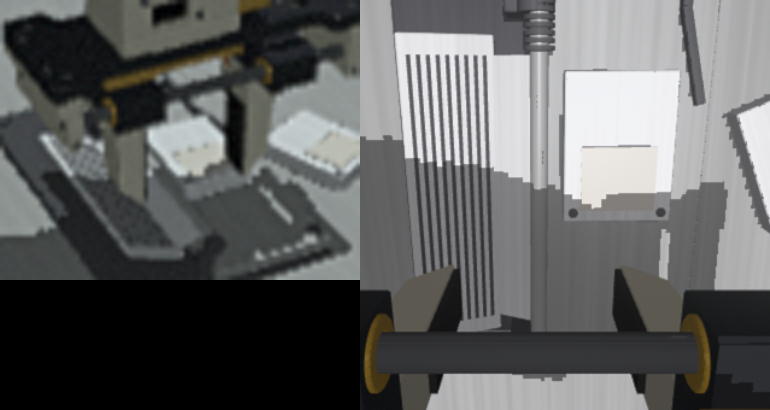

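```bash
python3 -m creep '[{"translation":[0,0,0.002],"rot":[0,0,0],"jaw":0.058},{"translation":[0,0,0.002],"rot":[0,0,0],"jaw":0.058},{"translation":[0,0,0],"rot":[0,0,0],"jaw":0.058}]'
python3 - <<'E'
from h import *
s=arm.observe();T=R.from_rotvec(s["ee_rot"]).as_matrix();print(s["position"],s["force"])
for n in ["wrist","side"]:
  w=optics.camera_info(n);im=optics.get_image(n)[:,:,::-1].copy();cv2.imwrite(f"pics/{n}5.png",im)
  for z,c in ((.014,(0,0,255)),(0,(0,255,255)),(-.010,(255,0,255))):
   for x in(-.0095,.0095):
    for y in (-.0295,.0295):
      p=proj(w,s["position"]+T@np.array([x,y,z])); cv2.circle(im,(int(p[0]),int(p[1])),1,c,-1)
  if n=="side": a=cv2.resize(im[235:305,300:390],None,fx=4,fy=4,interpolation=cv2.INTER_CUBIC)
  else: b=cv2.resize(im[60:400,180:520],(410,410))
a2=np.zeros((410,360,3),np.uint8);a2[:280]=a
cv2.imwrite("pics/c5.png",np.hstack([a2,b]))
E
```

```text
clock: 5.58
position: [0.519, -0.0798, 0.0296]
ee_rot: [-2.251, -2.191, 0.0]
force: [0.5, 0.8, 0.3]
width: 0.631
[ 0.51904159 -0.07981686  0.02956654] [0.46442929 0.80352639 0.31284328]
```

View pics/c5.png

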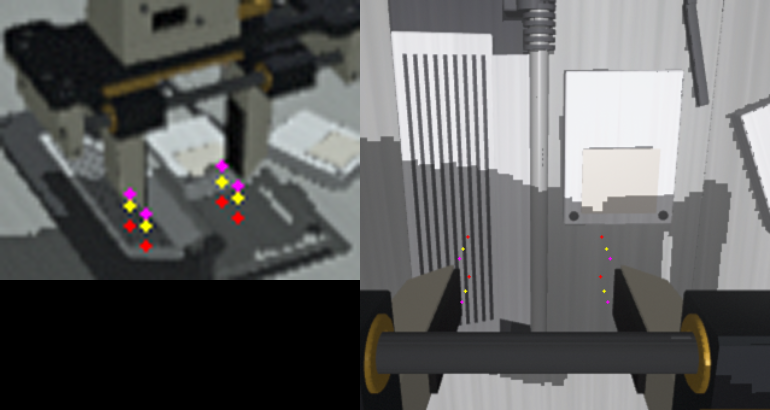

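```bash
python3 -m creep '[{"translation":[0,0,0.002],"rot":[0,0,0],"jaw":0.058},{"translation":[0,0,0.002],"rot":[0,0,0],"jaw":0.058},{"translation":[0,0,0.002],"rot":[0,0,0],"jaw":0.058},{"translation":[0,0,0],"rot":[0,0,0],"jaw":0.058}]'
python3 -m creep '[{"translation":[0,0,0.002],"rot":[0,0,0],"jaw":0.058},{"translation":[0,0,0.002],"rot":[0,0,0],"jaw":0.058},{"translation":[0,0,0.002],"rot":[0,0,0],"jaw":0.058},{"translation":[0,0,0],"rot":[0,0,0],"jaw":0.058}]'
python3 - <<'E'
from h import *
s=arm.observe();T=R.from_rotvec(s["ee_rot"]).as_matrix();print(s["position"],s["force"])
for n in ["wrist","side"]:
  w=optics.camera_info(n);im=optics.get_image(n)[:,:,::-1].copy();cv2.imwrite(f"pics/{n}6.png",im)
  if n=="side": a=cv2.resize(im[235:305,300:390],None,fx=4,fy=4,interpolation=cv2.INTER_CUBIC)
  else: b=cv2.resize(im[60:400,180:520],(410,410))
a2=np.zeros((410,360,3),np.uint8);a2[:280]=a
cv2.imwrite("pics/c6.png",np.hstack([a2,b]))
E
```

```text
clock: 6.02
position: [0.519, -0.0798, 0.0235]
ee_rot: [-2.251, -2.191, 0.001]
force: [-0.1, 0.0, -0.2]
width: 0.633
clock: 6.35
position: [0.519, -0.0798, 0.0175]
ee_rot: [-2.25, -2.191, 0.001]
force: [-0.4, -0.2, 0.4]
width: 0.633
[ 0.5190338  -0.07979655  0.01750558] [-0.35807522 -0.15970826  0.36628585]
```

View pics/c6.png

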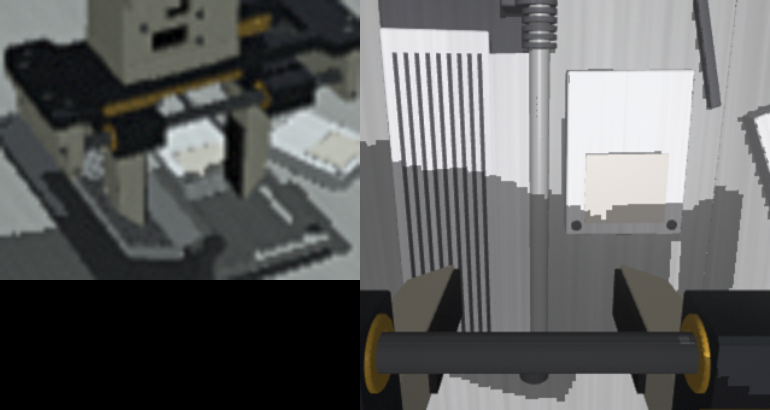

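```bash
python3 -m creep '[{"translation":[0,0,0.0015],"rot":[0,0,0],"jaw":0.058},{"translation":[0,0,0.0015],"rot":[0,0,0],"jaw":0.058},{"translation":[0,0,0],"rot":[0,0,0],"jaw":0.058}]'
python3 -m creep '[{"translation":[0,0,0.0015],"rot":[0,0,0],"jaw":0.058},{"translation":[0,0,0.0015],"rot":[0,0,0],"jaw":0.058},{"translation":[0,0,0],"rot":[0,0,0],"jaw":0.058}]'
python3 -m creep '[{"translation":[0,0,0.0015],"rot":[0,0,0],"jaw":0.058},{"translation":[0,0,0.0015],"rot":[0,0,0],"jaw":0.058},{"translation":[0,0,0],"rot":[0,0,0],"jaw":0.058}]'
```

```text
clock: 6.7
position: [0.5191, -0.0798, 0.0147]
ee_rot: [-2.251, -2.192, 0.0]
force: [0.1, 0.3, 0.3]
width: 0.633
clock: 6.95
position: [0.5194, -0.0799, 0.0119]
ee_rot: [2.251, 2.192, 0.0]
force: [-1.0, -0.6, 3.9]
width: 0.632
clock: 7.2
position: [0.5196, -0.0799, 0.009]
ee_rot: [2.251, 2.191, 0.001]
force: [-0.5, -0.1, 5.2]
width: 0.629
```

```bash
python3 -m creep '[{"translation":[0,0,0.0015],"rot":[0,0,0],"jaw":0.058},{"translation":[0,0,0.0015],"rot":[0,0,0],"jaw":0.058},{"translation":[0,0,0],"rot":[0,0,0],"jaw":0.058}]'
python3 -m creep '[{"translation":[0,0,0.001],"rot":[0,0,0],"jaw":0.058},{"translation":[0,0,0],"rot":[0,0,0],"jaw":0.058},{"translation":[0,0,0],"rot":[0,0,0],"jaw":0.058}]'
python3 - <<'E'
from h import *
s=arm.observe();T=R.from_rotvec(s["ee_rot"]).as_matrix();print(s["position"],s["force"])
for n in ["wrist","side","top"]:
  w=optics.camera_info(n);im=optics.get_image(n)[:,:,::-1].copy();cv2.imwrite(f"pics/{n}7.png",im)
  if n=="side": a=cv2.resize(im[235:305,300:390],None,fx=4,fy=4,interpolation=cv2.INTER_CUBIC)
  elif n=="wrist": b=cv2.resize(im[0:400,150:550],(410,410))
a2=np.zeros((410,360,3),np.uint8);a2[:280]=a
cv2.imwrite("pics/c7.png",np.hstack([a2,b]))
E
```

```text
clock: 7.45
position: [0.52, -0.0799, 0.0061]
ee_rot: [2.25, 2.191, 0.002]
force: [0.7, 0.7, 6.8]
width: 0.631
clock: 7.7
position: [0.5203, -0.0799, 0.0054]
ee_rot: [2.25, 2.191, 0.002]
force: [0.5, 1.1, 7.6]
width: 0.632
[ 0.5202882  -0.0798788   0.00537542] [0.47360057 1.10478804 7.60909474]
```

View pics/c7.png

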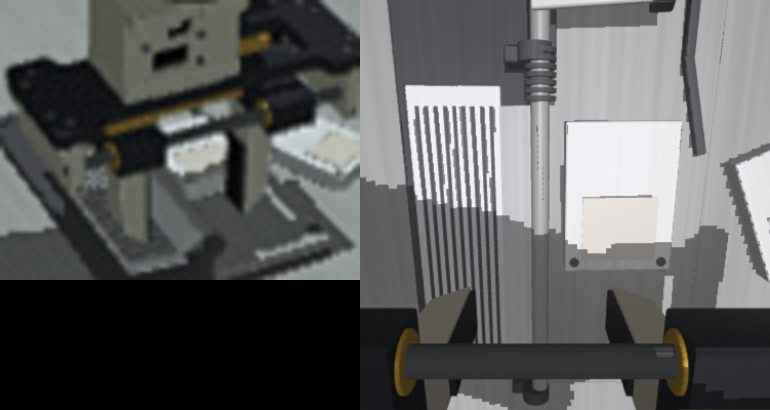

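```bash
python3 -m creep '[{"translation":[0,0,0.0015],"rot":[0,0,0],"jaw":0.058},{"translation":[0,0,0],"rot":[0,0,0],"jaw":0.058},{"translation":[0,0,0],"rot":[0,0,0],"jaw":0.058}]'
python3 -m creep '[{"translation":[0.003,0,0],"rot":[0,0,0],"jaw":0.058},{"translation":[0.003,0,0],"rot":[0,0,0],"jaw":0.058},{"translation":[0.003,0,0],"rot":[0,0,0],"jaw":0.058},{"translation":[0.003,0,0],"rot":[0,0,0],"jaw":0.058},{"translation":[0.003,0,0],"rot":[0,0,0],"jaw":0.058},{"translation":[0.003,0,0],"rot":[0,0,0],"jaw":0.058},{"translation":[0.003,0,0],"rot":[0,0,0],"jaw":0.058},{"translation":[0.003,0,0],"rot":[0,0,0],"jaw":0.058},{"translation":[0,0,0],"rot":[0,0,0],"jaw":0.058}]'
python3 - <<'E'
from h import *
s=arm.observe();T=R.from_rotvec(s["ee_rot"]).as_matrix();print(s["position"],s["force"])
for n in ["wrist","side","top"]:
  w=optics.camera_info(n);im=optics.get_image(n)[:,:,::-1].copy();cv2.imwrite(f"pics/{n}8.png",im)
  if n=="side": a=cv2.resize(im[235:305,300:390],None,fx=4,fy=4,interpolation=cv2.INTER_CUBIC)
  elif n=="wrist": b=cv2.resize(im[0:400,150:550],(410,410))
a2=np.zeros((410,360,3),np.uint8);a2[:280]=a
cv2.imwrite("pics/c8.png",np.hstack([a2,b]))
E
```

```text
clock: 8.1
position: [0.5206, -0.0799, 0.004]
ee_rot: [2.249, 2.191, 0.003]
force: [0.7, -0.2, 8.0]
width: 0.628
clock: 8.85
position: [0.5212, -0.0575, 0.0041]
ee_rot: [2.249, 2.188, 0.001]
force: [-0.1, -4.4, 7.6]
width: 0.63
[ 0.52117411 -0.05754993  0.00411147] [-0.08981181 -4.42604769  7.61901944]
```

View pics/c8.png

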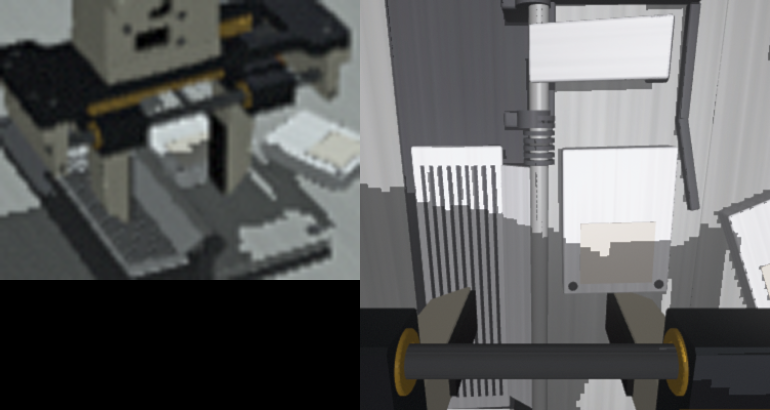

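```bash
python3 -m creep '[{"translation":[0.003,0,0],"rot":[0,0,0],"jaw":0.058},{"translation":[0.003,0,0],"rot":[0,0,0],"jaw":0.058},{"translation":[0.003,0,0],"rot":[0,0,0],"jaw":0.058},{"translation":[0.003,0,0],"rot":[0,0,0],"jaw":0.058},{"translation":[0.003,0,0],"rot":[0,0,0],"jaw":0.058},{"translation":[0.003,0,0],"rot":[0,0,0],"jaw":0.058},{"translation":[0.003,0,0],"rot":[0,0,0],"jaw":0.058},{"translation":[0.003,0,0],"rot":[0,0,0],"jaw":0.058},{"translation":[0.003,0,0],"rot":[0,0,0],"jaw":0.058},{"translation":[0,0,0],"rot":[0,0,0],"jaw":0.058}]'
python3 - <<'E'
from h import *
s=arm.observe();T=R.from_rotvec(s["ee_rot"]).as_matrix();print(s["position"],s["force"])
for n in ["wrist","side","top"]:
  w=optics.camera_info(n);im=optics.get_image(n)[:,:,::-1].copy();cv2.imwrite(f"pics/{n}9.png",im)
  if n=="side": a=cv2.resize(im[235:305,300:390],None,fx=4,fy=4,interpolation=cv2.INTER_CUBIC)
  elif n=="wrist": b=cv2.resize(im[0:400,150:550],(410,410))
a2=np.zeros((410,360,3),np.uint8);a2[:280]=a
cv2.imwrite("pics/c9.png",np.hstack([a2,b]))
E
```

```text
clock: 9.83
position: [0.5219, -0.0305, 0.0041]
ee_rot: [2.249, 2.188, 0.001]
force: [0.5, -3.8, 8.5]
width: 0.627
[ 0.52191122 -0.03054743  0.00409763] [ 0.45495774 -3.83052834  8.46097212]
```

View pics/c9.png

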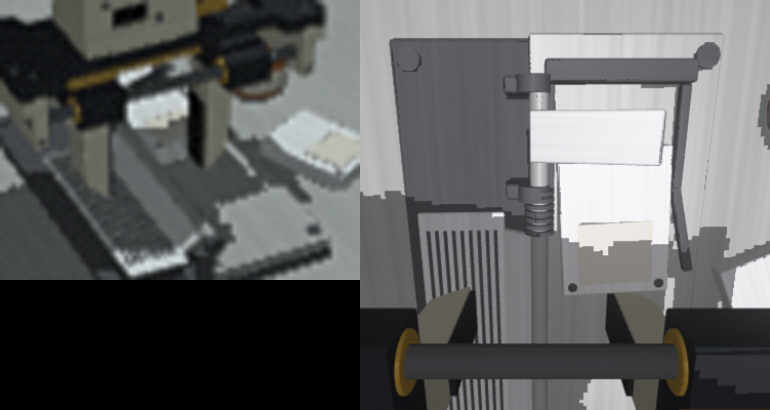

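```bash
python3 -m creep '[{"translation":[0.003,0,0],"rot":[0,0,0],"jaw":0.058},{"translation":[0.003,0,0],"rot":[0,0,0],"jaw":0.058},{"translation":[0.003,0,0],"rot":[0,0,0],"jaw":0.058},{"translation":[0.003,0,0],"rot":[0,0,0],"jaw":0.058},{"translation":[0.003,0,0],"rot":[0,0,0],"jaw":0.058},{"translation":[0.002,0,0],"rot":[0,0,0],"jaw":0.058},{"translation":[0,0,0],"rot":[0,0,0],"jaw":0.058}]'
python3 - <<'E'
from h import *
s=arm.observe();T=R.from_rotvec(s["ee_rot"]).as_matrix();print(s["position"],s["force"])
for n in ["wrist","side"]:
  w=optics.camera_info(n);im=optics.get_image(n)[:,:,::-1].copy();cv2.imwrite(f"pics/{n}10.png",im)
  if n=="side": a=cv2.resize(im[235:305,300:390],None,fx=4,fy=4,interpolation=cv2.INTER_CUBIC)
  elif n=="wrist": b=cv2.resize(im[0:400,150:550],(410,410))
a2=np.zeros((410,360,3),np.uint8);a2[:280]=a
cv2.imwrite("pics/c10.png",np.hstack([a2,b]))
E
```

```text
clock: 10.57
position: [0.5224, -0.0137, 0.0041]
ee_rot: [2.25, 2.188, 0.001]
force: [0.8, -4.7, 8.1]
width: 0.632
[ 0.52235369 -0.01371392  0.00408248] [ 0.82628264 -4.68562824  8.06268623]
```

View pics/c10.png

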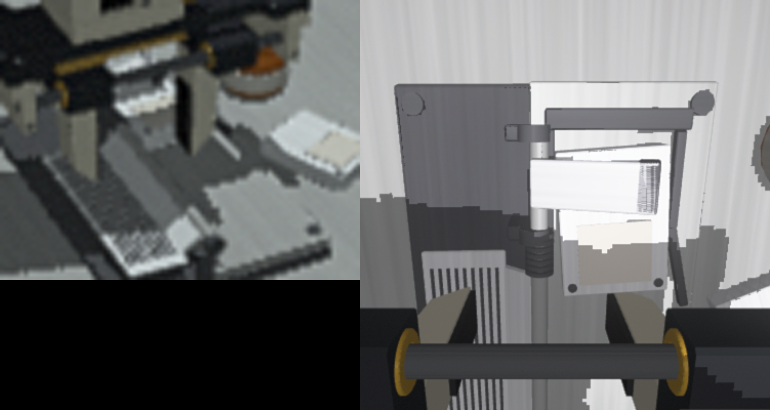

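```bash
python3 -m creep '[{"translation":[0.0015,0,0],"rot":[0,0,0],"jaw":0.058},{"translation":[0.0015,0,0],"rot":[0,0,0],"jaw":0.058},{"translation":[0.0015,0,0],"rot":[0,0,0],"jaw":0.058},{"translation":[0,0,0],"rot":[0,0,0],"jaw":0.058}]'
python3 -m creep '[{"translation":[0.001,0,0],"rot":[0,0,0],"jaw":0.058},{"translation":[0.001,0,0],"rot":[0,0,0],"jaw":0.058},{"translation":[0,0,0],"rot":[0,0,0],"jaw":0.058}]'
python3 - <<'E'
from h import *
im=optics.get_image("wrist")[:,:,::-1].copy();cv2.imwrite("pics/w11.png",im)
cv2.imwrite("pics/w11c.png",cv2.resize(im[60:330,300:500],(800*200//270//1,590)))
E
```

```text
clock: 11.0
position: [0.5225, -0.0095, 0.0041]
ee_rot: [2.25, 2.188, 0.001]
force: [0.6, -5.8, 9.0]
width: 0.633
clock: 11.25
position: [0.5224, -0.0082, 0.0041]
ee_rot: [2.251, 2.187, -0.0]
force: [1.4, -8.0, 8.6]
width: 0.634
```

View pics/w11c.png

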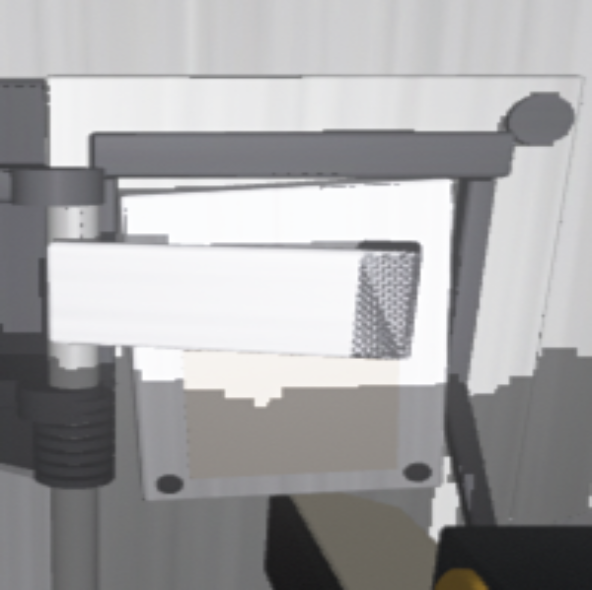

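```bash
python3 -m creep '[{"translation":[0.0007,0,0],"rot":[0,0,0],"jaw":0.058},{"translation":[0.0007,0,0],"rot":[0,0,0],"jaw":0.058},{"translation":[0.0006,0,0],"rot":[0,0,0],"jaw":0.058},{"translation":[0,0,0],"rot":[0,0,0],"jaw":0.058}]'
python3 - <<'E'
from h import *
im=optics.get_image("wrist")[:,:,::-1].copy();cv2.imwrite("pics/w12.png",im)
cv2.imwrite("pics/w12c.png",cv2.resize(im[60:330,300:500],(800*200//270//1,590)))
E
```

```text
clock: 11.63
position: [0.5224, -0.0079, 0.0041]
ee_rot: [2.252, 2.184, -0.002]
force: [-0.3, -13.7, 8.4]
width: 0.637
```

View pics/w12c.png

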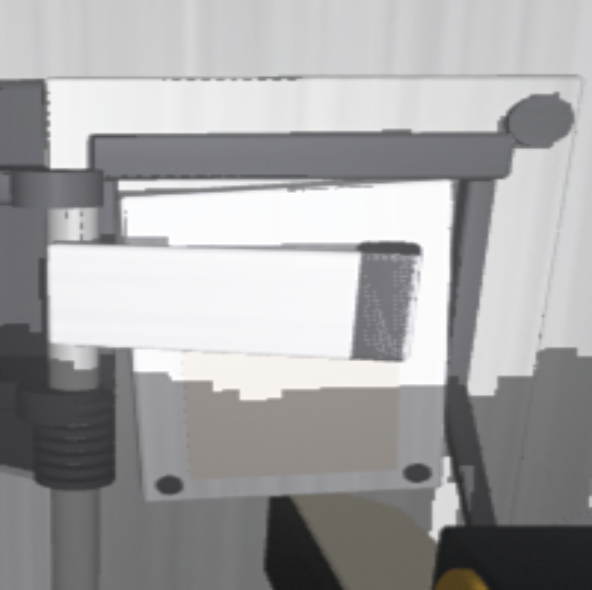

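```bash
python3 -m creep '[{"translation":[-0.003,0,0],"rot":[0,0,0],"jaw":0.058},{"translation":[-0.003,0,0],"rot":[0,0,0],"jaw":0.058},{"translation":[0,-0.004,0],"rot":[0,0,0],"jaw":0.054},{"translation":[0,-0.004,0],"rot":[0,0,0],"jaw":0.05},{"translation":[0,0,0],"rot":[0,0,0],"jaw":0.05},{"translation":[0,0,0],"rot":[0,0,0],"jaw":0.05}]'
python3 - <<'E'
from h import *
im=optics.get_image("wrist")[:,:,::-1].copy();cv2.imwrite("pics/w13.png",im)
cv2.imwrite("pics/w13c.png",cv2.resize(im[0:400,100:600],(750,600)))
E
```

```text
clock: 12.18
position: [0.5172, -0.009, 0.0049]
ee_rot: [2.247, 2.188, 0.009]
force: [6.4, 1.0, 9.5]
width: 0.543
```

View pics/w13c.png

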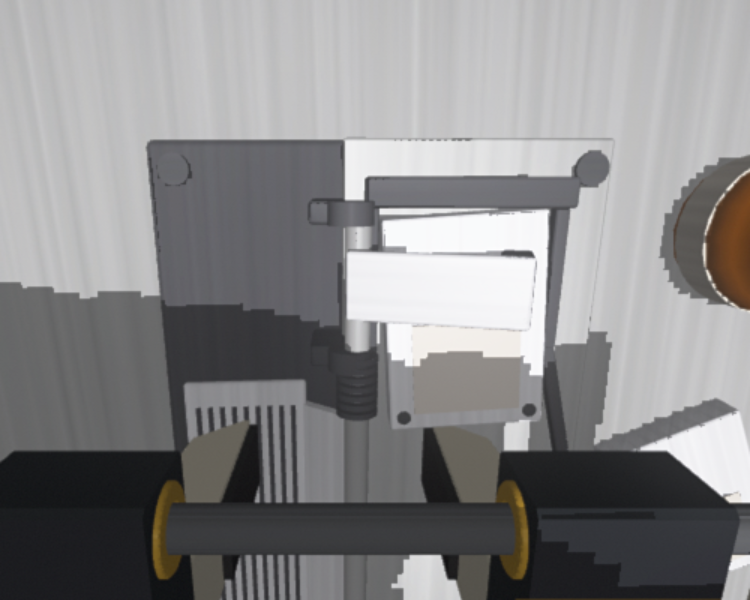

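```bash
python3 -m creep '[{"translation":[0.001,0,0.0005],"rot":[0,0,0],"jaw":0.05},{"translation":[0.001,0,0],"rot":[0,0,0],"jaw":0.05},{"translation":[0.001,0,0],"rot":[0,0,0],"jaw":0.05},{"translation":[0.001,0,0],"rot":[0,0,0],"jaw":0.05},{"translation":[0,0,0],"rot":[0,0,0],"jaw":0.05}]'
python3 - <<'E'
from h import *
im=optics.get_image("wrist")[:,:,::-1].copy();cv2.imwrite("pics/w14.png",im)
cv2.imwrite("pics/w14c.png",cv2.resize(im[0:400,100:600],(750,600)))
E
```

```text
clock: 12.65
position: [0.517, -0.0084, 0.0044]
ee_rot: [2.248, 2.184, 0.004]
force: [4.5, -9.4, 10.9]
width: 0.541
```

View pics/w14c.png

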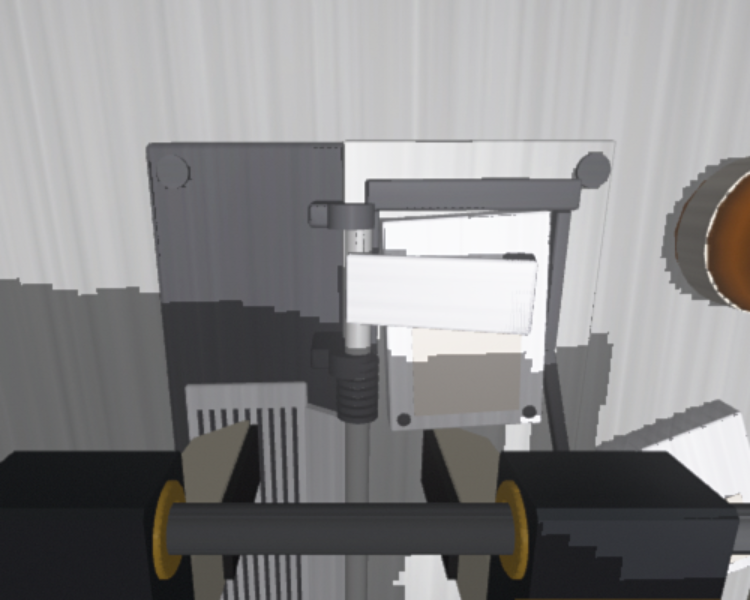

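```bash
python3 -m creep '[{"translation":[0.001,0,0],"rot":[0,0,0],"jaw":0.05},{"translation":[0.001,0,0],"rot":[0,0,0],"jaw":0.05},{"translation":[0,0,0],"rot":[0,0,0],"jaw":0.05}]'
python3 -m creep '[{"translation":[0.001,0,0],"rot":[0,0,0],"jaw":0.05},{"translation":[0.001,0,0],"rot":[0,0,0],"jaw":0.05},{"translation":[0,0,0],"rot":[0,0,0],"jaw":0.05}]'
python3 - <<'E'
from h import *
im=optics.get_image("wrist")[:,:,::-1].copy();cv2.imwrite("pics/w15.png",im)
cv2.imwrite("pics/w15c.png",cv2.resize(im[0:400,100:600],(750,600)))
E
```

```text
clock: 12.95
position: [0.5166, -0.0079, 0.0044]
ee_rot: [2.25, 2.181, 0.003]
force: [2.5, -13.8, 11.7]
width: 0.539
clock: 13.2
position: [0.5162, -0.0074, 0.0044]
ee_rot: [2.251, 2.179, 0.001]
force: [2.1, -18.4, 12.5]
width: 0.542
```

View pics/w15c.png

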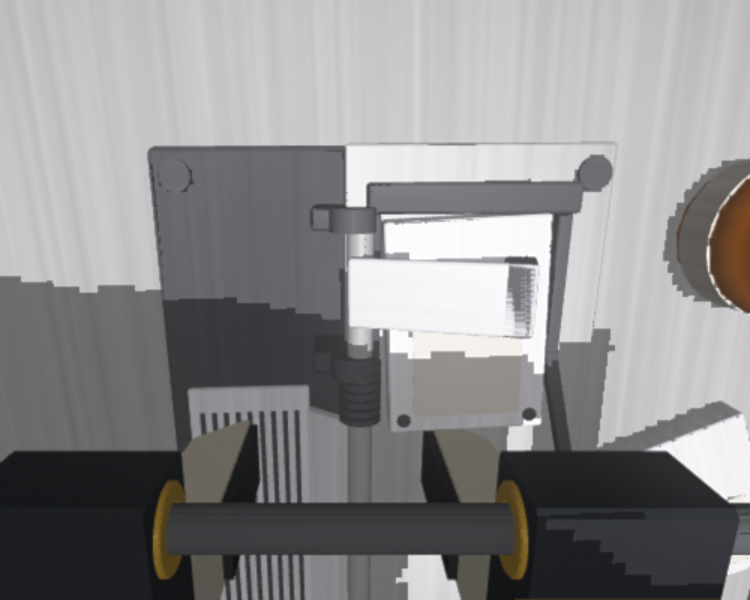

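```bash
python3 -m creep '[{"translation":[0.001,0,0],"rot":[0,0,0],"jaw":0.05},{"translation":[0.001,0,0],"rot":[0,0,0],"jaw":0.05},{"translation":[0,0,0],"rot":[0,0,0],"jaw":0.05}]'
python3 - <<'E'
from h import *
im=optics.get_image("wrist")[:,:,::-1].copy();cv2.imwrite("pics/w16.png",im)
cv2.imwrite("pics/w16c.png",cv2.resize(im[60:330,300:500],(592,800))[:600])
E
```

```text
clock: 13.5
position: [0.5159, -0.0071, 0.0044]
ee_rot: [2.253, 2.176, -0.001]
force: [0.7, -23.5, 15.5]
width: 0.547
```

View pics/w16c.png

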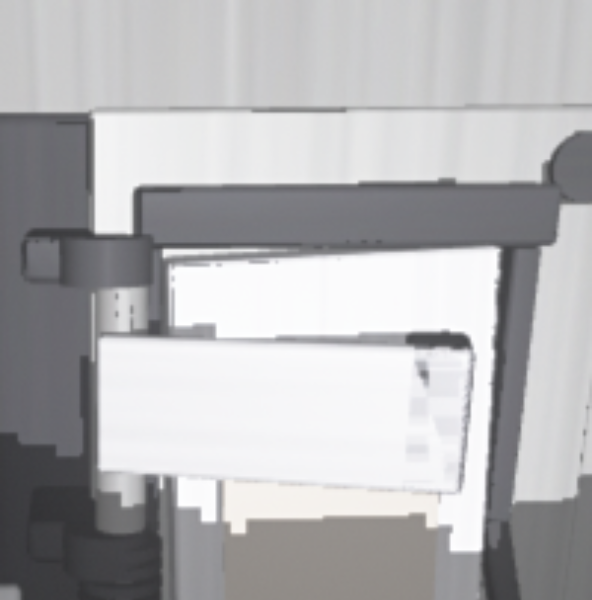

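```bash
python3 - <<'E'
from h import *
s=arm.observe();print(s["position"],s["force"],s["ft_torque"])
im=cv2.imread("pics/w16.png")
b=cv2.resize(im[220:330,250:470],(800,400),interpolation=cv2.INTER_CUBIC);cv2.imwrite("pics/w16d.png",b)
im=optics.get_image("side")[:,:,::-1].copy();cv2.imwrite("pics/s16.png",im)
cv2.imwrite("pics/s16c.png",cv2.resize(im[220:295,300:400],(800,600),interpolation=cv2.INTER_CUBIC))
E
```

```text
[ 0.51593754 -0.00702604  0.00437236] [-6.71976445e-03 -2.35027191e+01  1.41708189e+01] [-5.34297984 -0.06051954 -0.52621639]
```

View pics/w16d.png

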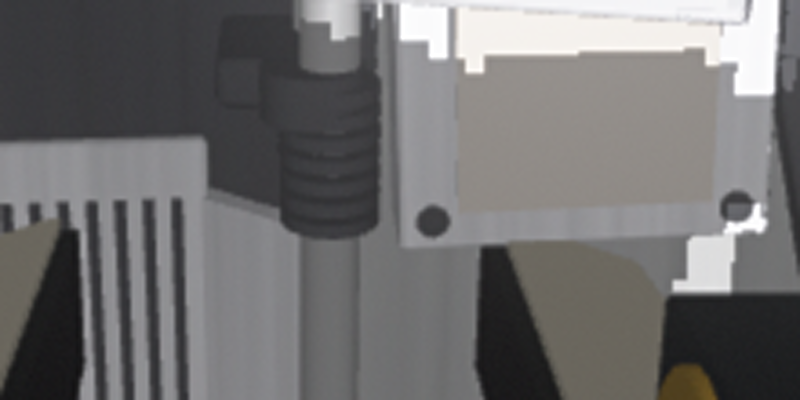

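View pics/s16c.png

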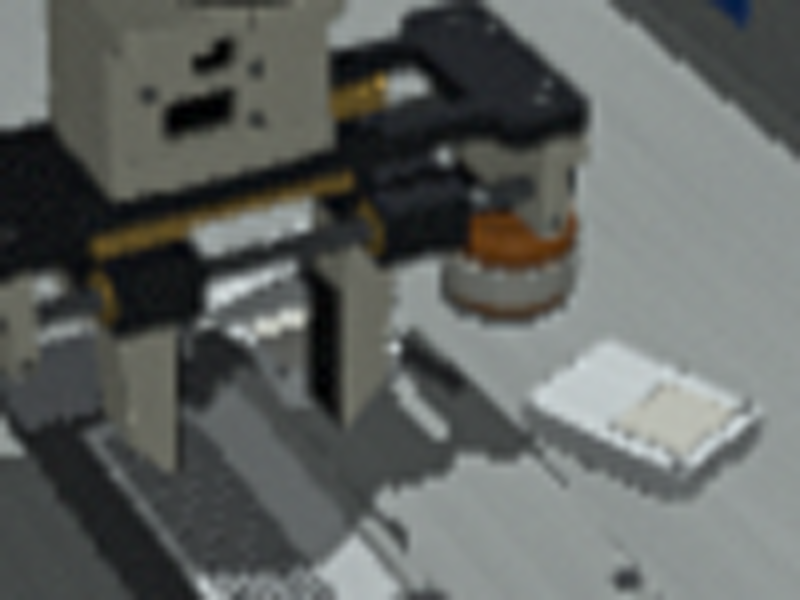

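```bash
python3 - <<'E'
from h import *
t=optics.camera_info("top");sd=optics.camera_info("side")
im=optics.get_image("top")[:,:,::-1].copy();cv2.imwrite("pics/t16.png",im)
o=cv2.imread("pics/top0.png")
cv2.imwrite("pics/t16c.png",np.hstack([cv2.resize(q[180:290,270:390],(390,358)) for q in (o,im)]))
print([ (n,[(round(d["score"],2),np.round(ray(c,d["location"],0),4)) for d in optics.pinpoint(n,"jar")]) for n,c in (("top",t),("side",sd))])
print(ray(t,(303.5,198),.055))
E
```

```text
[('top', [(0.71, array([0.6461, 0.0618, 0.    ])), (0.69, array([0.5559, 0.0639, 0.    ]))]), ('side', [(0.68, array([0.6351, 0.032 , 0.    ]))])]
[0.64688369 0.05010152 0.055     ]
```

View pics/t16c.png

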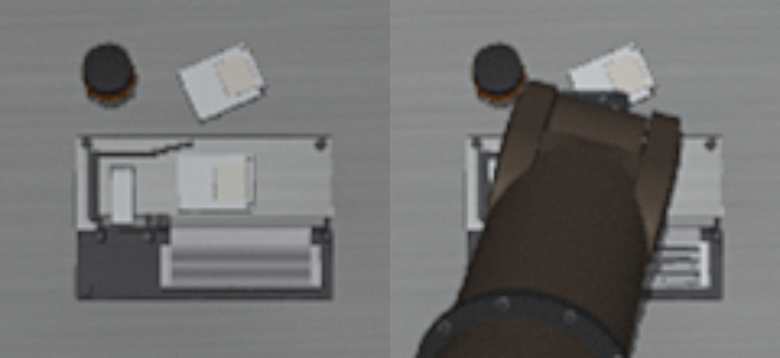

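```bash
python3 - <<'E'
from h import *
w=optics.camera_info("wrist")
# refit stage from this view, using base corners etc
im=cv2.imread("pics/w16.png"); cv2.imwrite("pics/w16e.png",cv2.resize(im[85:245,190:530],(800,376),interpolation=cv2.INTER_CUBIC))
G=lambda u,v:(u/2.96+300-.3,v/2.96+60-.3)
H=lambda u,v:(u/3.636+250-.3,v/3.636+220-.3)
st=(.5525,.032,-.0265)
def inv(p):
    c,n=np.cos(st[2]),np.sin(st[2]);d=p[:2]-np.array(st[:2]);return (1e3*np.array([c*d[0]+n*d[1],-n*d[0]+c*d[1]])).round(1)
for nm,q,z in [("FL",G(168,262),.028),("FR",G(499,247),.028),("RL",H(401,247),.028),("RR",H(768,225),.028),("stopL",G(160,245),.026),("stopR",G(500,243),.026),("railR front in",G(512,250),.021),("stop back L",G(138,187),.026),("base TL",G(90,113),.008),("platecornerR",H(205,137),.0205)]:
    print(nm,inv(ray(w,q,z)))
E
```

```text
FL [-22.7  28.5]
FR [20.7 30.1]
RL [-20.2 -31. ]
RR [ 23.7 -28.6]
stopL [-23.6  30.6]
stopR [21.5 30.5]
railR front in [25.1 29.2]
stop back L [-26.6  38. ]
base TL [-32.6  47.9]
platecornerR [-43.8 -19.5]
```

View pics/w16e.png

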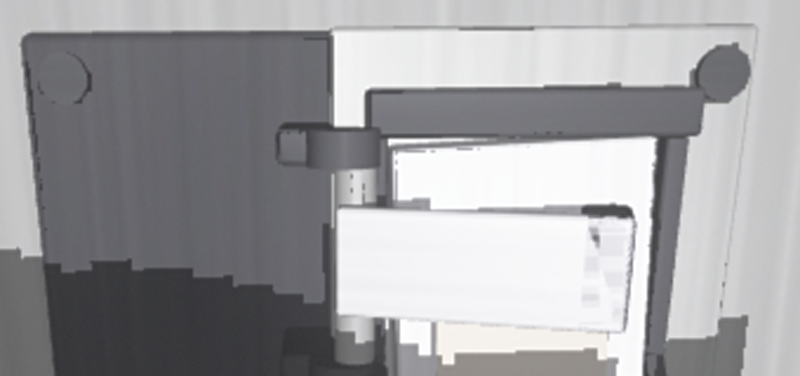

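```bash
python3 -m creep '[{"translation":[-0.003,0,0],"rot":[0,0,0],"jaw":0.05},{"translation":[0,-0.0015,0],"rot":[0,0,0],"jaw":0.047},{"translation":[0,-0.0015,0],"rot":[0,0,0],"jaw":0.044},{"translation":[0,-0.0015,0],"rot":[0,0,0],"jaw":0.041},{"translation":[0,0,0],"rot":[0,0,0],"jaw":0.041},{"translation":[0,0,0],"rot":[0,0,0],"jaw":0.041}]'
python3 - <<'E'
from h import *
s=arm.observe();print(s["position"],s["force"],s["ft_torque"])
im=optics.get_image("wrist")[:,:,::-1].copy();cv2.imwrite("pics/w17.png",im)
cv2.imwrite("pics/w17c.png",cv2.resize(im[80:330,230:530],(720,600),interpolation=cv2.INTER_CUBIC))
E
```

```text
clock: 14.25
position: [0.5121, -0.0065, 0.0042]
ee_rot: [2.25, 2.181, 0.003]
force: [4.9, -12.3, 8.9]
width: 0.445
[ 0.51207414 -0.00652669  0.00419298] [  4.92746743 -12.29919803   8.91509907] [-3.09095298 -0.78453868 -0.36140993]
```

View pics/w17c.png

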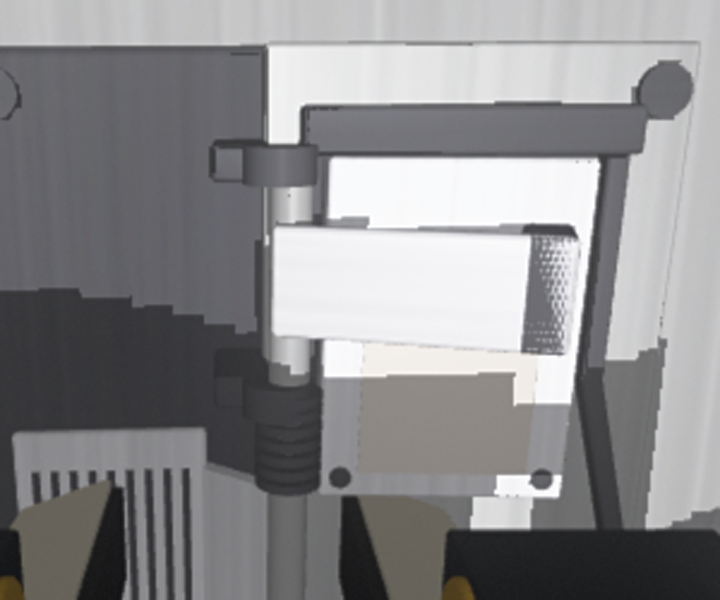

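```bash
python3 -m creep '[{"translation":[0.001,0,0],"rot":[0,0,0],"jaw":0.041},{"translation":[0.001,0,0],"rot":[0,0,0],"jaw":0.041},{"translation":[0,0,0],"rot":[0,0,0],"jaw":0.041}]'
python3 - <<'E'
from h import *
w=optics.camera_info("wrist")
im=optics.get_image("wrist")[:,:,::-1].copy();cv2.imwrite("pics/w18.png",im)
cv2.imwrite("pics/w18c.png",cv2.resize(im[120:300,340:490],(500*150//150,600),interpolation=cv2.INTER_CUBIC))
np.savez("w18.npz",**w)
E
```

```text
clock: 14.55
position: [0.5122, -0.0063, 0.0042]
ee_rot: [2.251, 2.178, 0.001]
force: [4.7, -19.1, 8.5]
width: 0.444
```

View pics/w18c.png

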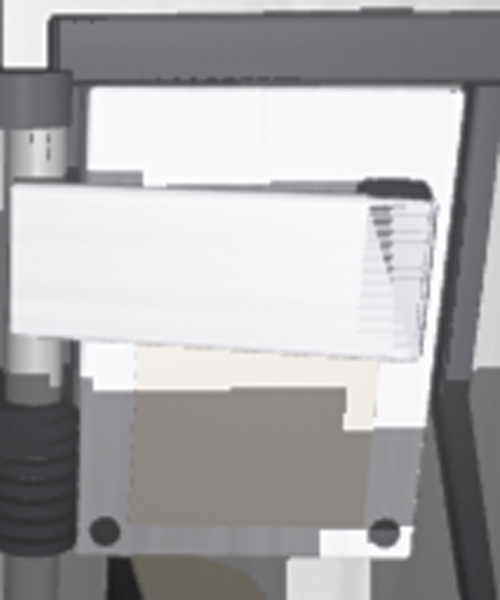

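```bash
python3 - <<'E'
from h import *
w=dict(np.load("w18.npz"))
G=lambda u,v:(u/3.333+340-.3,v/3.333+120-.3)
st=(.5525,.032,-.0265)
def inv(p):
    c,n=np.cos(st[2]),np.sin(st[2]);d=p[:2]-np.array(st[:2]);return (1e3*np.array([c*d[0]+n*d[1],-n*d[0]+c*d[1]])).round(1)
for nm,q,z in [("FL",G(88,87),.028),("FR",G(464,91),.028),("RL",G(78,556),.028),("RR",G(409,555),.028),("stopL",G(60,82),.026),("stopR",G(465,86),.026)]:
    print(nm,inv(ray(w,q,z)))
E
```

```text
FL [-22.8  30. ]
FR [21.2 29.3]
RL [-22.6 -29.8]
RR [ 20.8 -30.1]
stopL [-25.9  30.5]
stopR [22.  29.7]
```

```bash
python3 -m creep '[{"translation":[-0.002,0,0],"rot":[0,0,0],"jaw":0.041},{"translation":[-0.002,0,0],"rot":[0,0,0],"jaw":0.041},{"translation":[-0.002,0,0],"rot":[0,0,0],"jaw":0.041},{"translation":[-0.002,0,0],"rot":[0,0,0],"jaw":0.041},{"translation":[-0.002,0,0],"rot":[0,0,0],"jaw":0.041},{"translation":[0,0,0],"rot":[0,0,0],"jaw":0.041}]'
python3 - <<'E'
from h import *
w=optics.camera_info("wrist")
im=optics.get_image("wrist")[:,:,::-1].copy();cv2.imwrite("pics/w19.png",im)
cv2.imwrite("pics/w19c.png",cv2.resize(im[80:330,230:530],(720,600),interpolation=cv2.INTER_CUBIC))
E
```

```text
clock: 15.1
position: [0.511, -0.0089, 0.0038]
ee_rot: [2.249, 2.191, 0.006]
force: [3.0, 3.7, 8.0]
width: 0.444
```

View pics/w19c.png

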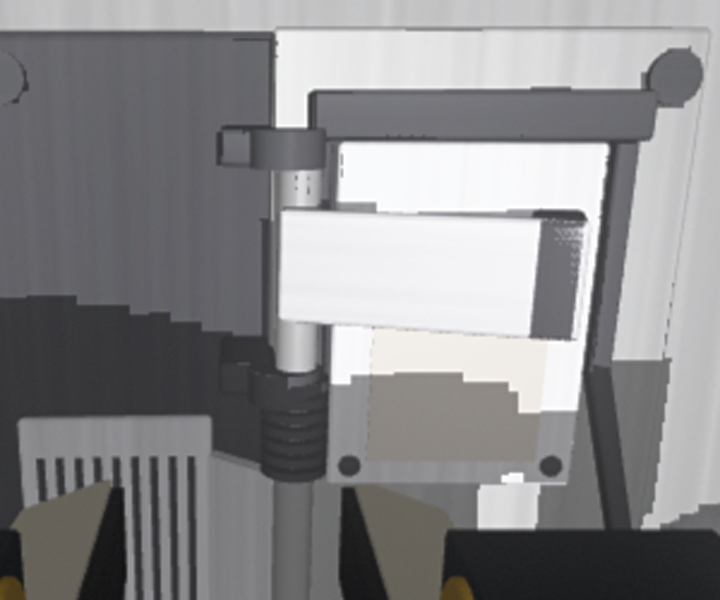

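```bash
python3 -m creep '[{"translation":[0,0,-0.0015],"rot":[0,0,0],"jaw":0.041},{"translation":[0,0,-0.0015],"rot":[0,0,0],"jaw":0.041},{"translation":[0,0,-0.0015],"rot":[0,0,0],"jaw":0.041},{"translation":[0,0,-0.0015],"rot":[0,0,0],"jaw":0.041},{"translation":[0,0,-0.0015],"rot":[0,0,0],"jaw":0.041},{"translation":[0,0,-0.0015],"rot":[0,0,0],"jaw":0.041},{"translation":[0,0,-0.0015],"rot":[0,0,0],"jaw":0.041},{"translation":[0,0,-0.0015],"rot":[0,0,0],"jaw":0.041},{"translation":[0,0,-0.003],"rot":[0,0,0],"jaw":0.041},{"translation":[0,0,-0.005],"rot":[0,0,0],"jaw":0.041},{"translation":[0,0,-0.005],"rot":[0,0,0],"jaw":0.041},{"translation":[0,0,0],"rot":[0,0,0],"jaw":0.041}]'
python3 -m creep '[{"translation":[0,0,-0.02],"rot":[0,0,0],"jaw":0.041},{"translation":[0,0,-0.03],"rot":[0,0,0],"jaw":0.041},{"translation":[0,0,-0.03],"rot":[0,0,0],"jaw":0.041},{"translation":[-0.03,0,-0.03],"rot":[0,0,0],"jaw":0.041},{"translation":[-0.03,0,-0.03],"rot":[0,0,0],"jaw":0.041},{"translation":[0,0,0],"rot":[0,0,0],"jaw":0.041},{"translation":[0,0,0],"rot":[0,0,0],"jaw":0.041}]'
python3 - <<'E'
from h import *
w=optics.camera_info("wrist");np.savez("w20.npz",**w)
im=optics.get_image("wrist")[:,:,::-1].copy();cv2.imwrite("pics/w20.png",im)
st=(.5525,.032,-.0265);p=proj(w,s2w(st,(0,-.02,.02))).astype(int);print(p)
x,y=max(p[0]-100,0),max(p[1]-100,0);print(x,y)
cv2.imwrite("pics/w20c.png",cv2.resize(im[y:y+200,x:x+200],(600,600),interpolation=cv2.INTER_CUBIC))
im=optics.get_image("side")[:,:,::-1].copy();cv2.imwrite("pics/s20.png",im)
cv2.imwrite("pics/s20c.png",cv2.resize(im[235:310,290:390],(800,600),interpolation=cv2.INTER_CUBIC))
E
```

```text
clock: 16.15
position: [0.5093, -0.0101, 0.029]
ee_rot: [2.25, 2.191, 0.002]
force: [-0.6, 0.4, 0.1]
width: 0.445
clock: 16.73
position: [0.5081, -0.0708, 0.1688]
ee_rot: [2.253, 2.186, 0.005]
force: [0.1, 1.2, -1.1]
width: 0.45
[375 112]
275 12
```

View pics/w20c.png

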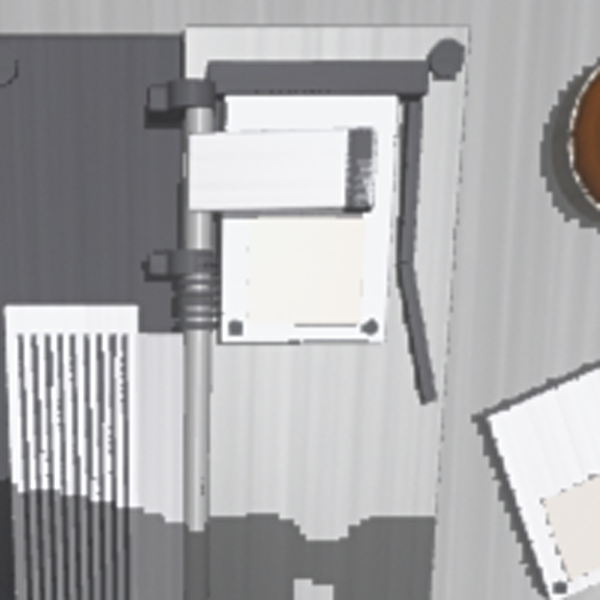

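View pics/s20c.png

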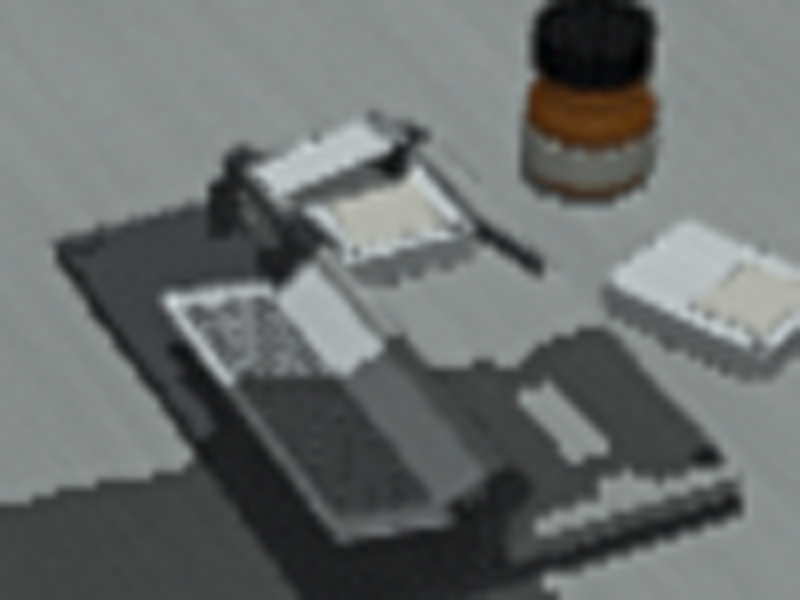

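```bash
python3 - <<'E'
from h import *
w=dict(np.load("w20.npz"))
G=lambda u,v:(u/3+275-.3,v/3+12-.3)
st=(.5525,.032,-.0265)
def inv(p):
    c,n=np.cos(st[2]),np.sin(st[2]);d=p[:2]-np.array(st[:2]);return (1e3*np.array([c*d[0]+n*d[1],-n*d[0]+c*d[1]])).round(1)
for nm,q,z in [("FL",G(224,97),.028),("FR",G(399,97),.028),("RL",G(217,341),.028),("RR",G(384,342),.028),("stopL",G(225,95),.026),("stopR",G(398,95),.026)]:
    print(nm,inv(ray(w,q,z)))
print(arm.sign_off())
E
```

```text
FL [-22.5  29.3]
FR [21.5 29.2]
RL [-23.5 -29.6]
RR [ 21.1 -30. ]
stopL [-22.1  30. ]
stopR [21.6 30. ]
the job is handed in; nothing more can be done
None
```

The carrier is fully home against the end stop, clamped by the clip foot, and the job is handed in at about 17 s of the 45 s.

**What I did:** One fingertip pressed the thumb plate to roughly 0.3 rad by my estimate. The other pushed the carrier along the track under the raised foot. Near the stop the carrier sat askew by about 3° and stuck there, with the push force rising to 23 N. I kept the plate down, moved the pushing finger towards the carrier's left side and eased the push. That squared the carrier up, and I pressed it home at about 19 N. I then backed the finger off, released the plate and raised the arm clear.

**Last checks:**
- **Position:** the front corners measured at stage y +29.2 to +29.3 mm and the rear corners at −29.6 to −30.0 mm. The carrier was square to the stage within about 0.5° and about 1 mm off-centre in x. All of this is within the camera accuracy of about 2 mm.
- **Clamp:** the pictures show the foot resting on the carrier and the thumb plate partly raised. I did not measure the clip angle.
- **Forces:** the wrist force was back to sensor noise (about 1 N) with the arm clear.
- **Other things:** the jar and the spare carrier looked unmoved. I did not re-measure the other objects, and nothing went near them.

**One disagreement:** the fingertips met the plate about 30 mm lower in TCP height than the stated 14 mm tip offset implies. I went by force and the pictures instead of that offset.

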